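# Set up the hand-riveting station

## Robot

A 6-joint arm with a two-finger parallel gripper is mounted at the origin on a cart in front of the work surface, level with it; the furniture and walls round the work are solid. World frame = base frame: x ahead of the robot, y to its left, z up, the work surface at z = 0. Lengths are in m, angles in rad, forces in N, time in s.
With the tool pointing down it reaches from about 0.425 to 0.95 m from the base axis. Payload 3.5 kg.
Tool frame: the origin (TCP) lies midway between the tips of the shut fingers; the grasp point (between the pads) lies 19 mm behind it; z points along the fingers, x is the direction in which the jaws open and shut, and the axes are right-handed (so a half turn about z gives the same grasp; the last joint's range is limited). The gripper opens to 85 mm and grips with 20 to 120 N. Pads are 22 mm wide; open, the fingers measure 114 mm over their backs; the gripper's body (76 mm by 85 mm) begins 54 mm behind the grasp point. The pads swing forward as they close: fully open they stand 13 mm farther back than shut.
Start: joints at [-1.442, 0.286, 1.577, -0, 1.279, -0.15], TCP at [0.186, -0.649, 0.211] pointing down, gripper open.
Joint ranges: [-2.77, 2.77], [-0.9, 2.22], [0.21, 2.48], [-1.53, 4.67], [0.24, 2.81], [-2.84, 2.84]. Speed limits (rad/s): [2.79, 2.79, 3.14, 3.14, 3.14, 3.14].

## Interface

Orientations are given as a unit quaternion [x, y, z, w].
In Python, from plant import readout, optics, ctrl gives the robot as it stands. The module is installed in compiled form; this text tells all that it offers.
- The arm moves only by the shell command python3 -m crank 'ROWS' [OPENING] [FORCE]. ROWS is text: rows parted by semicolons, each of 6 numbers parted by spaces: the shift along the tool's x, y, z in mm, then the turn, a rotation vector about the tool's x, y, z in rad. In form: dx dy dz ax ay az; .... A call has 1 to 5 rows; each row shifts and turns the commanded pose from where the row before left it, along the tool's axes as they then stand; what a row does not reach is not made up. A row lasts 1/8 s, in which the tool goes at most 62.5 mm and 10.7 degrees, less where a joint would pass 70% of its speed; a pose out of reach is approached as far as the arm can. A call is refused whole if a number of a shift passes 62.5 or a number of a turn 0.188, either way. A call with a gripper value outside its range is refused whole. OPENING is the opening, from -1 (shut) to 1 (fully open), set as the call begins (- or left out, the last holds). The fingers move at their own pace and stop on an object; FORCE is the grip in N (left out, the last holds). Time passes only in rows, so rows that do not move let the fingers close. It gives the time, the measured TCP pose, the force and the opening at its end, in the units of the state.
- readout.get_state(): the state, without advancing time (a new reading comes with each control period).
- optics.read_camera(name): name is "side" or "top"; returns the picture (384x512x3 uint8, red, green, blue); there is no depth.
- optics.calibration(name): a dict with "mtx" (3x3 intrinsics, pixels), "rvec" (rotation vector, rad) and "tvec" (3), from world to camera coordinates, as OpenCV has them. Camera axes: x right, y down, z forward; pixel columns grow to the right and rows downward; lengths in m; the calibration is good to about 2 mm. A picture is of the moment at which its call begins. calibration takes no time and is no camera call.
- ctrl.sign_off(): hands the job in, once; it reports no verdict.
Trained networks look in the newest picture that a camera, given by its name, has taken for a name from the list of things; names that differ only in an ending like _2 or _b are one class to them, and where a whole thing is asked for, a point or a joint stands for the part that bears it (a point fixed in the world has none). Each returns a list of dicts, best first, with "p" (0 to 1); they miss things now and then, are a little off and sometimes report something else, mostly with a low value. They report only what shows in the picture. A call takes as long as a camera call.
- optics.recognise(camera, thing): "xy" ([column, row] as shares, 0 to 1, of the picture: columns of its width, rows of its height, amid what is visible of it).
The state is a dict: "time": time; "qpos": joint angles; "dq": joint speeds; "joint_efforts": joint torques, N m; "eef_pos": TCP position; "tcp_rot": TCP orientation; "contact_force": force on the tool from outside, world axes, zero at the start; "wrist_torque": the same for the moment, N m; "opening": opening from 0.0 (shut) to 1.0 (fully open).
Only numpy, scipy, OpenCV 4.12 (cv2) and the standard library are available. Lean on these libraries where they do the work, as an engineer would, in place of code of your own. Each camera call takes 0.05 s, during which the arm holds its last target.

## Task

Set up the riveting station on the bolster that is bolted to the bench: first the slotted riser block on the bolster, then the die holder on the riser, each with both lugs fully down in the slots below and edges in line, then the setting die upright, fully home in the holder's bore. Stand the cup of rivets on the bench just off the bolster's left edge, level with its slots, and lay the hammer on the bench close along its right edge, parallel to that edge and with its middle about level with the bolster's middle, handle towards you and head away. Leave the pincers and the bone folder where they are.

Things in the scene. Friction and masses are not known exactly. Their poses are not given: they have to be found in the camera images.
- bolster: fixed tool base: green plate 100 (x) x 150 (y) x 8 mm, bolt heads at its corners up to z 15 mm; on its middle a steel pad 50 (x) x 96 (y) mm, top at z 24 mm, with two slots 33 (x) x 11 (y) x 6 mm deep centred at y = +36 and -36 mm. Origin: centre of the underside; x away from the robot, y left, z up; yaw up to 0.3 rad either way. Looks the same after a half turn.
- riser: loose steel block 50 (x) x 96 (y) x 20 mm (z 5 to 25 mm) standing on two 5 mm tall lugs, 30 (x) x 8 (y) mm, tapered 2 mm at the foot, at y = +-36 mm; two slots like the bolster's are in its top, right above the lugs. 0.36 to 0.59 kg. Origin: centre, at the lugs' feet. Seated, its origin is 19 mm above the bolster's. Same after a half turn.
- die_holder: loose steel block 50 (x) x 96 (y) mm, z 5 to 19 mm, on lugs like the riser's, no slots, four screw heads on top (5 mm high) and a round dark boss 43 to 48 mm wide, z 19 to 29 mm, with a blind bore 23 mm wide, flared mouth, floor at z = 22 mm. 0.4 kg. Origin: centre, at the lugs' feet. Seated, its origin is 20 mm above the riser's. Same after a half turn.
- setting_die: small whitish steel setting die, round, 26 mm tall, stands upright on its foot; 17 mm wide in its lower part, tapering to a narrower neck at the top, so grip it about 8 to 12 mm above the foot. Origin at the centre of its foot, z up. Home in the bore its origin is 22 mm above the holder's origin.
- rivet_cup: small round tapered cup with brass rivets in it, 24 mm across the rim, 16 mm tall, narrower at the foot. Origin at the centre of its foot, z up.
- hammer: shoemaker's hammer lying flat, 252 mm long, about 0.36 kg. y runs along the handle from the butt (y -115 mm) to the head (y +110 mm); wooden handle about 16 mm wide, centred at x = +5 mm, 28 mm high; head across, x -40 to 54 mm, 26 mm high. Origin on the bench under the middle of its length; it balances near y = +20 mm, a good place to grip.
- hammer_head (a point): centre of the hammer's head, 110 mm from the hammer's origin along its y axis
- pincers: bystander: lasting pincers with dipped grips, 58 x 186 x 16 mm, lying at the front right
- bone_folder: bystander: flat pale bone folder, 20 x 136 x 6 mm, lying behind on the right

How it is judged:
On the way, in this order (a step that is already met when the one before it is completed fails the run):
1. the riser is seated on the bolster (horizontal distance between riser and bolster below 0.004 m and z of riser in the frame of bolster between 0.0165 and 0.0215 m and angle between riser's own z axis and vertical below 0.06 rad and angle between the x axis of riser and the x axis of bolster, either way round below 0.07 rad), for 0.2 s.
2. the die holder is seated on the riser (horizontal distance between die_holder and riser below 0.004 m and z of die_holder in the frame of riser between 0.0175 and 0.0225 m and angle between die_holder's own z axis and vertical below 0.06 rad and angle between the x axis of die_holder and the x axis of riser, either way round below 0.07 rad), for 0.2 s.
3. the setting die is home in the holder's bore (horizontal distance between setting_die and die_holder below 0.005 m and z of setting_die in the frame of die_holder between 0.0195 and 0.0245 m and angle between setting_die's own z axis and vertical below 0.06 rad), for 0.2 s.
At the end, for the whole second after the job is handed in: Riser and die holder seated lugs-down, die home in the bore (2.5 mm in depth, 4 mm (die 5 mm) in plan, 0.07 rad); cup on the bench 88-160 mm left of the bolster's centre, 20 mm off its slot line; hammer's middle 100-200 mm right, 60 mm fore or aft, parallel to 0.2 rad, head away; all at rest (all of step 1 and all of step 2 and all of step 3 and x of rivet_cup in the frame of bolster between -0.02 and 0.02 m and y of rivet_cup in the frame of bolster between 0.088 and 0.16 m and z of rivet_cup in the frame of bolster between -0.005 and 0.005 m and angle between each of rivet_cup, hammer's own z axis and vertical below 0.1 rad and x of hammer in the frame of bolster between -0.06 and 0.06 m and y of hammer in the frame of bolster between -0.2 and -0.1 m and z of hammer in the frame of bolster between -0.008 and 0.008 m and x of hammer_head in the frame of bolster above 0.02 m and angle between the y axis of hammer and the x axis of bolster, either way round below 0.2 rad and linear speed of each of riser, die_holder, setting_die, rivet_cup, hammer below 0.02 m/s and angular speed of each of riser, die_holder, setting_die, rivet_cup, hammer below 0.3 rad/s); the robot touches nothing.
It fails at once if the pincers are pushed more than 30 mm (distance of pincers from where it was at the start of the episode above 0.03 m).
It fails at once if the bone folder is pushed more than 30 mm (distance of bone_folder from where it was at the start of the episode above 0.03 m).
It also fails if it takes over 120 s, if anything falls off the work surface, if the arm or the gripper's body presses on something with over 40 N, if the wrist force passes 120 N, or if a joint passes its speed limit or range.

## Working session

There is one attempt and no reset: what is moved stays moved. The work goes in short steps, Python scripts to look and compute and a shell command to move; the robot and the scene stay as the last step left them, time stands still between calls to the robot, and variables do not carry over. Pictures are saved under pics/ and viewed, and the job is handed in when it is done.

```bash
mkdir -p pics; ls; cat > h.py <<'E'
import numpy as np, cv2
from plant import readout, optics, ctrl
def snap(cam,name):
    im=optics.read_camera(cam); cv2.imwrite('pics/%s.png'%name, cv2.resize(im[:,:,::-1],(768,576),interpolation=cv2.INTER_CUBIC)); cv2.imwrite('pics/%s_raw.png'%name, im[:,:,::-1]); return im
def cal(cam):
    c=optics.calibration(cam); R=cv2.Rodrigues(np.array(c['rvec'],float))[0]; return np.array(c['mtx'],float),R,np.array(c['tvec'],float).ravel()
def px2w(cam,uv,z):
    K,R,t=cal(cam); d=R.T@np.linalg.inv(K)@np.array([uv[0],uv[1],1.]); C=-R.T@t
    return C+d*(z-C[2])/d[2]
def w2px(cam,P):
    K,R,t=cal(cam); p=(R@np.atleast_2d(P).T).T+t; q=(K@p.T).T; return q[:,:2]/q[:,2:]
E
python3 - <<'E'
from h import *
for c in('side','top'):
    snap(c,c+'0'); K,R,t=cal(c); print(c,K.round(1).tolist(),'C',(-R.T@t).round(3),'fwd',R[2].round(3))
print(readout.get_state())
for n in ['bolster','riser','die_holder','setting_die','rivet_cup','hammer','hammer_head','pincers','bone_folder']:
    for c in('side','top'):
        r=optics.recognise(c,n); print(n,c,[(round(d['p'],2),np.round(np.array(d['xy'])*[512,384],1).tolist()) for d in r[:3]])
E
```

```text
pics
side [[399.8, 0.0, 256.7], [0.0, 399.8, 190.8], [0.0, 0.0, 1.0]] C [0.533 0.905 0.418] fwd [ 0.01  -0.932 -0.362]
top [[450.8, 0.0, 251.4], [0.0, 450.8, 183.6], [0.0, 0.0, 1.0]] C [ 0.349 -0.047  1.273] fwd [ 0.167  0.013 -0.986]
{'time': 0.1, 'qpos': array([-1.44199711e+00,  2.87098284e-01,  1.57802220e+00, -5.33214298e-05,
        1.27857013e+00, -1.49991452e-01]), 'dq': array([ 1.28232995e-03, -1.61695638e-03, -2.12947138e-03,  3.97886182e-04,
        1.97960245e-04,  6.73994384e-05]), 'joint_efforts': array([ 1.17472504e-03, -4.07294941e+01, -2.93700510e+01, -1.54214972e-04,
        3.40467515e-03, -9.59931867e-08]), 'eef_pos': array([ 0.18569453, -0.6483025 ,  0.20937594]), 'tcp_rot': array([ 7.98500666e-01, -6.01993011e-01, -7.52075745e-04, -7.31702527e-04]), 'contact_force': array([-0.77112009,  0.30181435, -0.58402814]), 'wrist_torque': array([-0.0036419 , -0.01300817,  0.0432095 ]), 'opening': 0.9980166414244604}
bolster side [(0.71, [266.4, 215.2])]
bolster top [(0.97, [240.6, 200.6])]
riser side [(0.73, [312.9, 271.1])]
riser top [(0.61, [145.0, 224.8])]
die_holder side []
die_holder top [(0.67, [205.3, 146.6])]
setting_die side [(0.56, [209.3, 201.1])]
setting_die top []
rivet_cup side [(0.7, [222.9, 280.8])]
rivet_cup top [(0.62, [138.6, 166.6])]
hammer side [(0.74, [259.3, 170.1]), (0.49, [311.2, 274.0]), (0.48, [209.5, 197.4])]
hammer top [(0.8, [341.0, 180.9])]
hammer_head side [(0.8, [257.2, 174.8])]
hammer_head top [(0.69, [342.1, 180.5])]
pincers side [(0.77, [317.6, 175.2])]
pincers top [(0.86, [345.6, 258.6])]
bone_folder side []
bone_folder top [(0.84, [314.7, 116.6])]
```

View pics/top0.png

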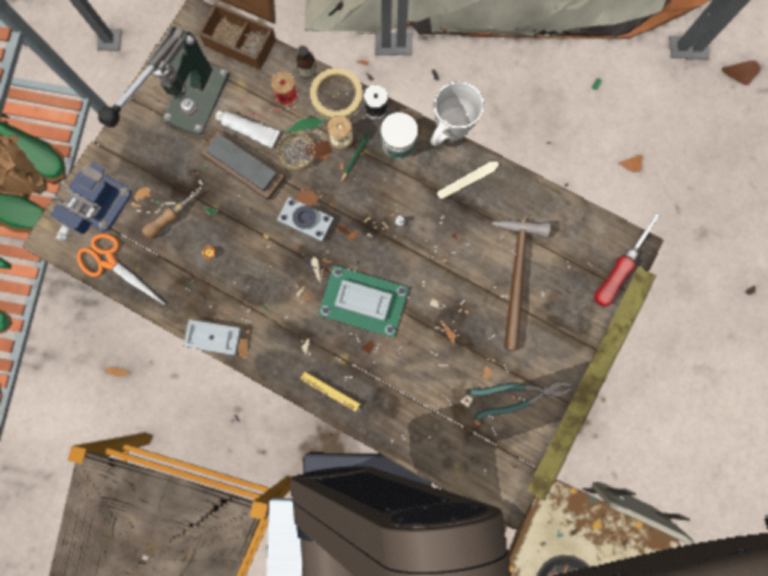

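View pics/side0.png

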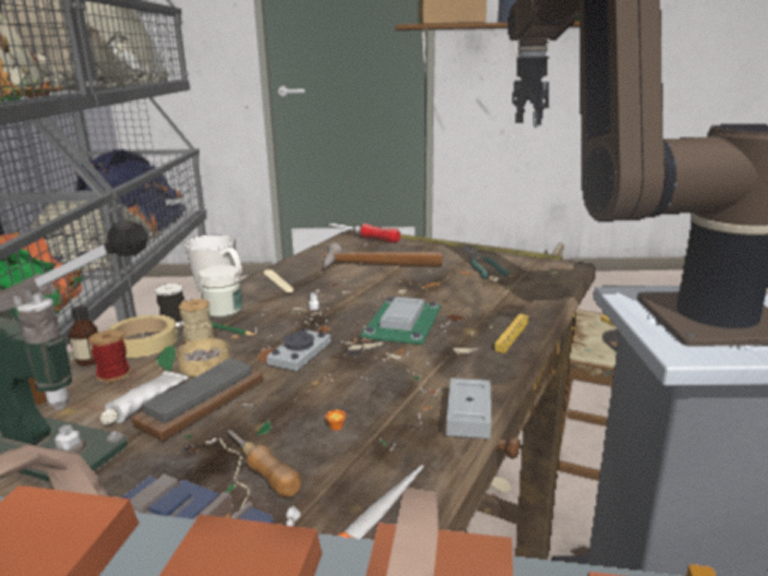

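The top view shows (768-px scale) the bolster at (365,300), riser (212,337), die holder (306,218), setting die (400,220), orange cup (209,251), hammer (517,285), pincers (515,398) and bone folder (468,180). In the side view, the riser is at (470,407), the holder at (298,350), the die at (314,300) and the cup at (336,420). Next I'll zoom in.

```bash
python3 - <<'E'
from h import *
im=cv2.imread('pics/top0_raw.png'); s=cv2.imread('pics/side0_raw.png')
def crop(im,x,y,w,h,k): return cv2.resize(im[y:y+h,x:x+w],None,fx=k,fy=k,interpolation=cv2.INTER_CUBIC)
a=crop(im,112,130,170,110,4.6); cv2.imwrite('pics/c1.png',a[:600,:800])
b=crop(s,150,150,190,150,4); cv2.imwrite('pics/c2.png',b[:600,:800])
for n,uv,z in [('bol',(243,200),.024),('riser',(141.5,225),.025),('hold',(204,145),.029),('die',(267,147),.02),('cup',(139,167),.016),('hbutt',(342,232),.02),('hhead',(347,152),.026)]:
    print(n,px2w('top',uv,z).round(3))
for n,uv,z in [('bol',(268,209),.024),('riser',(313,263),.025),('hold',(199,228),.029),('die',(209,200),.013),('cup',(224,276),.016)]:
    print(n,px2w('side',uv,z).round(3))
E
```

```text
bol [ 0.513 -0.008  0.024]
riser [0.439 0.272 0.025]
hold [0.669 0.106 0.029]
die [ 0.668 -0.073  0.02 ]
cup [0.605 0.291 0.016]
hbutt [ 0.429 -0.283  0.02 ]
hhead [ 0.655 -0.3    0.026]
bol [0.516 0.014 0.024]
riser [0.439 0.265 0.025]
hold [0.669 0.123 0.029]
die [ 0.671 -0.075  0.013]
cup [0.601 0.291 0.016]
```

View pics/c1.png

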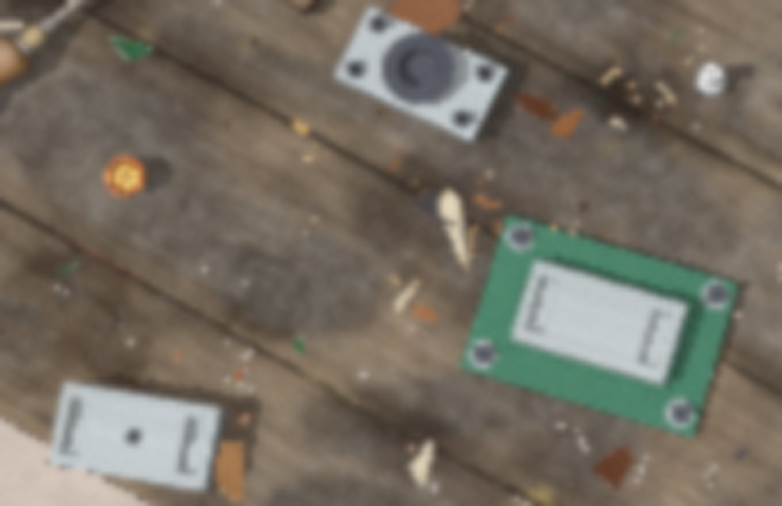

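View pics/c2.png

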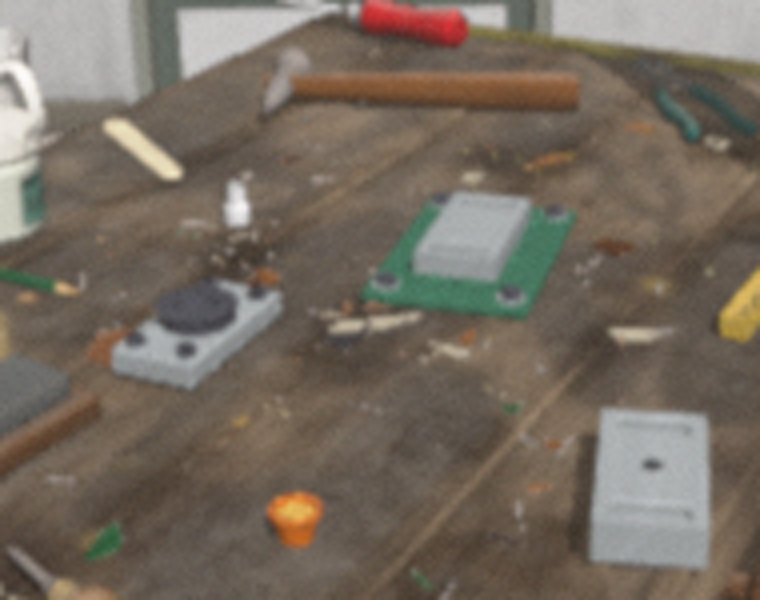

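```bash
cat > fit.py <<'E'
from h import *
from scipy.optimize import minimize
def box(hx,hy,z0,z1): return np.array([[sx*hx,sy*hy,z] for z in (z0,z1) for sx,sy in((-1,-1),(1,-1),(1,1),(-1,1))],float)
SH={'bolster':[box(.05,.075,0,.008)],'pad':[box(.025,.048,.008,.024)],'riser':[box(.025,.048,.005,.025)],'die_holder':[box(.025,.048,.005,.019)]}
def pose(P,p,z): 
    c,s=np.cos(p[2]),np.sin(p[2]); return P@np.array([[c,s,0],[-s,c,0],[0,0,1]])+[p[0],p[1],z]
def prep(im):
    g=cv2.GaussianBlur(im.astype(np.float32),(0,0),1.0); return [(cv2.Sobel(g[:,:,k],cv2.CV_32F,1,0),cv2.Sobel(g[:,:,k],cv2.CV_32F,0,1)) for k in range(3)]
def segs(cam,P,top=True):
    q=w2px(cam,P); h=cv2.convexHull(q.astype(np.float32)).reshape(-1,2)
    S=[(h[i],h[(i+1)%len(h)]) for i in range(len(h))]
    if top: 
        for i in range(4):
            a,b=q[4+i],q[4+(i+1)%4]; S.append((a,b))
    return S
def score(cam,G,P):
    tot=0
    for a,b in segs(cam,P):
        n=np.array([-(b-a)[1],(b-a)[0]]); L=np.linalg.norm(n)
        if L<3: continue
        n=n/L; t=np.linspace(.06,.94,max(8,int(L)))[:,None]; X=a+(b-a)*t
        mx=X[:,0].astype(np.float32)[None]; my=X[:,1].astype(np.float32)[None]
        v=0
        for gx,gy in G:
            d=cv2.remap(gx,mx,my,cv2.INTER_LINEAR)*n[0]+cv2.remap(gy,mx,my,cv2.INTER_LINEAR)*n[1]
            v+=abs(d.mean())   # consistent sign
        tot+=v*L
    return tot
def fit(shape,p0,z,ims,off={}):
    best=None
    GG={c:prep(i) for c,i in ims.items()}
    f=lambda p:-sum(score(c,GG[c],pose(P,p,z)) for c in GG for P in SH[shape])
    rng=np.random.default_rng(0)
    for k in range(14):
        q=np.array(p0)+(rng.normal(size=3)*[.006,.006,.12] if k else 0)
        r=minimize(f,q,method='Nelder-Mead',options=dict(initial_simplex=[q,q+[.006,0,0],q+[0,.006,0],q+[0,0,.08]],xatol=1e-5,fatol=1e-3))
        if best is None or r.fun<best.fun: best=r
    return best.x,-best.fun
E
python3 - <<'E'
from fit import *
im={c:cv2.imread('pics/%s0_raw.png'%c) for c in('top','side')}
for s,p0,z in [('bolster',(.514,0.0,-.1),0),('pad',(.514,0,-.1),0),('riser',(.439,.270,.05),0),('die_holder',(.669,.113,-.3),0)]:
    for cs in (('top',),('side',),('top','side')):
        x,f=fit(s,p0,z,{c:im[c] for c in cs}); print(s,cs,x.round(4),round(f))
    d=None
E
```

```text
bolster ('top',) [ 0.5223  0.0217 -0.2961] 68220Traceback (most recent call last):
  File "<stdin>", line 5, in <module>
  File "fit.py", line 36, in fit
    r=minimize(f,q,method='Nelder-Mead',options=dict(initial_simplex=[q,q+[.006,0,0],q+[0,.006,0],q+[0,0,.08]],xatol=1e-5,fatol=1e-3))
    res = _minimize_neldermead(fun, x0, args, callback, bounds=bounds,
                               **options)
    fxr = func(xr)
    fx = function(np.copy(x), *(wrapper_args + args))
  File "fit.py", line 32, in <lambda>
    f=lambda p:-sum(score(c,GG[c],pose(P,p,z)) for c in GG for P in SH[shape])
                ~~~^^^^^^^^^^^^^^^^^^^^^^^^^^^^^^^^^^^^^^^^^^^^^^^^^^^^^^^^^^^
  File "fit.py", line 32, in <genexpr>
    f=lambda p:-sum(score(c,GG[c],pose(P,p,z)) for c in GG for P in SH[shape])
                    ~~~~~^^^^^^^^^^^^^^^^^^^^^
  File "fit.py", line 18, in score
    for a,b in segs(cam,P):
               ~~~~^^^^^^^
  File "fit.py", line 10, in segs
    q=w2px(cam,P); h=cv2.convexHull(q.astype(np.float32)).reshape(-1,2)
  File "h.py", line 11, in w2px
    K,R,t=cal(cam); p=(R@np.atleast_2d(P).T).T+t; q=(K@p.T).T; return q[:,:2]/q[:,2:]
          ~~~^^^^^
  File "h.py", line 6, in cal
    c=optics.calibration(cam); R=cv2.Rodrigues(np.array(c['rvec'],float))[0]; return np.array(c['mtx'],float),R,np.array(c['tvec'],float).ravel()
ValueError: time passes only in moves, steps and waits
```

```bash
python3 - <<'E'
from h import *
import json
json.dump({c:{k:np.array(v).tolist() for k,v in optics.calibration(c).items() if k in('mtx','rvec','tvec')} for c in('top','side')},open('cal.json','w'))
E
python3 - <<'E'
s=open('h.py').read()
i=s.index('def cal'); j=s.index('def px2w')
s=s[:i]+'''import json
_C={c:(np.array(v['mtx']),cv2.Rodrigues(np.array(v['rvec'],float))[0],np.array(v['tvec'],float).ravel()) for c,v in json.load(open('cal.json')).items()}
def cal(cam): return _C[cam]
'''+s[j:]
open('h.py','w').write(s)
E
cat >> fit.py <<'E'
def overlay(cam,im,items,crop,k,name):
    x,y,w,h=crop; o=cv2.resize(im[y:y+h,x:x+w],None,fx=k,fy=k,interpolation=cv2.INTER_CUBIC)
    for P in items:
        for a,b in segs(cam,P):
            f=lambda v:tuple(int(t) for t in ((v+.5-[x,y])*k))
            cv2.line(o,f(a),f(b),(0,0,255),1)
    cv2.imwrite('pics/%s.png'%name,o)
E
python3 - <<'E'
from fit import *
im={c:cv2.imread('pics/%s0_raw.png'%c) for c in('top','side')}
it={'top':[],'side':[]}
for s,p0,z in [('bolster',(.514,-.006,-.2),0),('pad',(.514,-.006,-.2),0),('riser',(.439,.270,-.1),0),('die_holder',(.669,.106,-.35),0)]:
    for cs in (('top',),('side',),('top','side')):
        x,f=fit(s,p0,z,{c:im[c] for c in cs}); print(s,cs,x.round(4),round(f))
        if len(cs)==1: it[cs[0]]+=[pose(P,x,z) for P in SH[s]]
overlay('top',im['top'],it['top'],(112,125,175,120),4.5,'o1'); overlay('side',im['side'],it['side'],(150,150,190,150),4,'o2')
E
```

```text
bolster ('top',) [ 0.5148 -0.0038 -0.2762] 67243
bolster ('side',) [ 0.4979 -0.0143 -0.2505] 44692
bolster ('top', 'side') [ 0.5149 -0.004  -0.2775] 102770
pad ('top',) [ 0.5152 -0.0039 -0.2742] 132736
pad ('side',) [ 0.5153 -0.008  -0.2813] 57030
pad ('top', 'side') [ 0.5153 -0.0044 -0.2794] 186490
riser ('top',) [ 0.4416  0.2762 -0.169 ] 111039
riser ('side',) [ 0.4402  0.2745 -0.1416] 116005
riser ('top', 'side') [ 0.4408  0.2753 -0.1463] 222818
die_holder ('top',) [ 0.6705  0.111  -0.4147] 90009
die_holder ('side',) [ 0.6731  0.1056 -0.4304] 46320
die_holder ('top', 'side') [ 0.6704  0.111  -0.4214] 134409
```

View pics/o1.png

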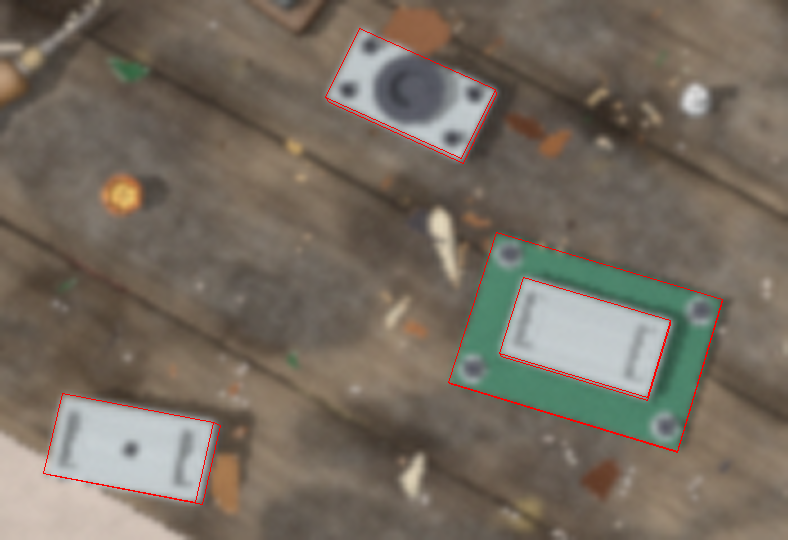

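View pics/o2.png

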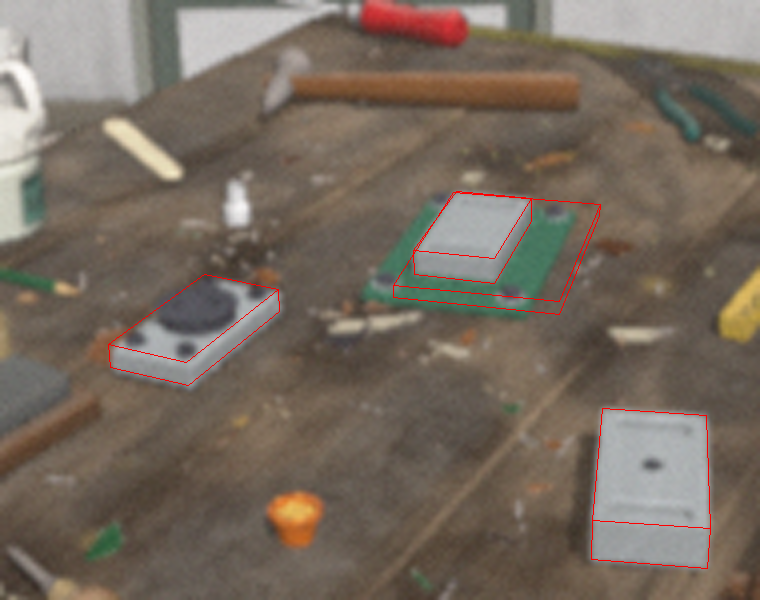

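Outlines from the fit land on the block edges. The bolster is at about (0.515, -0.004), yaw -0.277; the riser at (0.441, 0.2755), yaw -0.15; and the holder at (0.6705, 0.111), yaw -0.42. Next is a move helper, then the riser approach.

```bash
cat > plan.py <<'E'
import sys,numpy as np
from scipy.spatial.transform import Rotation as Ro
from plant import readout
# usage: plan.py x y z theta n   -> suggested equal rows from measured pose
def th(R): return np.arctan2(R[1,0],R[0,0])
s=readout.get_state(); p=np.array(s['eef_pos']); R=Ro.from_quat(s['tcp_rot']).as_matrix()
np.set_printoptions(suppress=True)
print('t',round(s['time'],2),'p',p.round(4),'th',round(th(R),4),'tilt',np.round(R[:2,2],4),'F',np.round(s['contact_force'],1),'op',round(s['opening'],3),'q',np.round(s['qpos'],2))
if len(sys.argv)>4:
    x,y,z,t=map(float,sys.argv[1:5]); n=int(sys.argv[5])
    if t==99: t=th(R)
    d=(t-th(R)+np.pi/2)%np.pi-np.pi/2
    if len(sys.argv)>6: d+=np.pi*int(sys.argv[6])
    T=np.array([[np.cos(t),np.sin(t),0],[np.sin(t),-np.cos(t),0],[0,0,-1]]).T
    t=th(R)+d; T=np.array([[np.cos(t),np.sin(t),0],[np.sin(t),-np.cos(t),0],[0,0,-1]])
    w=Ro.from_matrix(R.T@T).as_rotvec()
    print('total shift',(R.T@(np.array([x,y,z])-p)*1000).round(1),'turn',w.round(4))
    cur=R.copy()
    out=[]
    for i in range(n):
        out.append(' '.join('%.3g'%v for v in np.r_[(cur.T@(np.array([x,y,z])-p)*1000/n).round(1),(w/n).round(4)]))
        cur=cur@Ro.from_rotvec(w/n).as_matrix()
    print('; '.join(out))
E
python3 plan.py .45 -.42 .2 99 7
```

```text
t 1.0 p [ 0.1858 -0.6489  0.2106] th -1.2921 tilt [0. 0.] F [-0.3  1.  -0.8] op 1.0 q [-1.44  0.29  1.58  0.    1.28 -0.15]
total shift [-147.4 -317.    10.6] turn [-0.  0. -0.]
-21.1 -45.3 1.5 -0 0 -0; -21.1 -45.3 1.5 -0 0 -0; -21.1 -45.3 1.5 -0 0 -0; -21.1 -45.3 1.5 -0 0 -0; -21.1 -45.3 1.5 -0 0 -0; -21.1 -45.3 1.5 -0 0 -0; -21.1 -45.3 1.5 -0 0 -0
```

```bash
python3 -m crank '-21 -45 1 0 0 0; -21 -45 1 0 0 0; -21 -45 1 0 0 0; -21 -45 1 0 0 0; -21 -45 1 0 0 0'; python3 -m crank '-21 -45 1 0 0 0; -21 -45 1 0 0 0' ; python3 plan.py .50 -.02 .2 -.5 9
```

```text
time: 1.62
eef_pos: [0.3743, -0.4849, 0.2058]
tcp_rot: [0.798, -0.602, 0.0, 0.0]
contact_force: [1.2, 0.4, -0.1]
opening: 0.999
time: 1.88
eef_pos: [0.4493, -0.4198, 0.2039]
tcp_rot: [0.798, -0.602, 0.0, 0.0]
contact_force: [1.1, -0.5, -0.3]
opening: 1.002
t 1.88 p [ 0.4493 -0.4198  0.2039] th -1.2921 tilt [ 0.0004 -0.0005] F [ 1.1 -0.5 -0.3] op 1.002 q [-0.92  0.16  1.74  0.    1.24  0.38]
total shift [-370.4 -158.7    3.7] turn [-0.     -0.0006 -0.7921]
-41.2 -17.6 0.4 -0 -0.0001 -0.088; -39.4 -21.2 0.4 -0 -0.0001 -0.088; -37.4 -24.6 0.4 -0 -0.0001 -0.088; -35.1 -27.8 0.4 -0 -0.0001 -0.088; -32.6 -30.7 0.4 -0 -0.0001 -0.088; -29.7 -33.5 0.4 -0 -0.0001 -0.088; -26.7 -36 0.4 -0 -0.0001 -0.088; -23.4 -38.2 0.4 -0 -0.0001 -0.088; -20 -40.1 0.4 -0 -0.0001 -0.088
```

```bash
python3 -m crank '-41 -18 0 0 0 -.088; -39 -21 0 0 0 -.088; -37 -25 0 0 0 -.088; -35 -28 0 0 0 -.088; -33 -31 0 0 0 -.088'; python3 -m crank '-30 -33 0 0 0 -.088; -27 -36 0 0 0 -.088; -23 -38 0 0 0 -.088; -20 -40 0 0 0 -.088' ; python3 plan.py .441 .2755 .12 -.15 9
```

```text
time: 2.5
eef_pos: [0.4776, -0.1976, 0.2039]
tcp_rot: [0.911, -0.412, 0.0, 0.0]
contact_force: [0.3, 0.7, 0.1]
opening: 1.002
time: 3.0
eef_pos: [0.4995, -0.0202, 0.204]
tcp_rot: [0.969, -0.246, 0.0, -0.0]
contact_force: [0.3, -0.1, 0.4]
opening: 1.003
t 3.0 p [ 0.4995 -0.0202  0.204 ] th -0.4973 tilt [ 0.0009 -0.0002] F [ 0.3 -0.1  0.4] op 1.003 q [-0.24 -0.1   2.01  0.    1.24  0.25]
total shift [-192.5 -232.    83.8] turn [-0.0001 -0.0009 -0.3473]
-21.4 -25.8 9.3 -0 -0.0001 -0.0386; -20.4 -26.6 9.3 -0 -0.0001 -0.0386; -19.3 -27.3 9.3 -0 -0.0001 -0.0386; -18.3 -28.1 9.3 -0 -0.0001 -0.0386; -17.2 -28.8 9.3 -0 -0.0001 -0.0386; -16 -29.4 9.3 -0 -0.0001 -0.0386; -14.9 -30 9.3 -0 -0.0001 -0.0386; -13.7 -30.5 9.3 -0 -0.0001 -0.0386; -12.5 -31.1 9.3 -0 -0.0001 -0.0386
```

```bash
python3 -m crank '-21 -26 9 0 0 -.0386; -20 -27 9 0 0 -.0386; -19 -27 9 0 0 -.0386; -18 -28 9 0 0 -.0386; -17 -29 9 0 0 -.0386'; python3 -m crank '-16 -29 9 0 0 -.0386; -15 -30 9 0 0 -.0386; -14 -31 9 0 0 -.0386; -13 -31 9 0 0 -.0386; 0 0 0 0 0 0' ; python3 plan.py .441 .2755 .005 -.15 5; python3 - <<'E'
from h import *
snap('side','side1')
E
```

```text
time: 3.62
eef_pos: [0.4687, 0.1436, 0.1587]
tcp_rot: [0.988, -0.152, 0.0, -0.0]
contact_force: [0.7, 0.6, 0.8]
opening: 1.0
time: 4.25
eef_pos: [0.4414, 0.2755, 0.1219]
tcp_rot: [0.997, -0.075, -0.001, 0.0]
contact_force: [-0.9, -0.9, -0.5]
opening: 1.0
t 4.25 p [0.4414 0.2755 0.1219] th -0.1495 tilt [-0.0014 -0.0004] F [-0.9 -0.9 -0.5] op 1.0 q [0.36 0.04 2.03 0.   1.08 0.51]
total shift [ -0.2  -0.  116.9] turn [0.0006 0.0014 0.0005]
-0 -0 23.4 0.0001 0.0003 0.0001; -0 0 23.4 0.0001 0.0003 0.0001; -0.1 0 23.4 0.0001 0.0003 0.0001; -0.1 0 23.4 0.0001 0.0003 0.0001; -0.1 0 23.4 0.0001 0.0003 0.0001
```

View pics/side1.png

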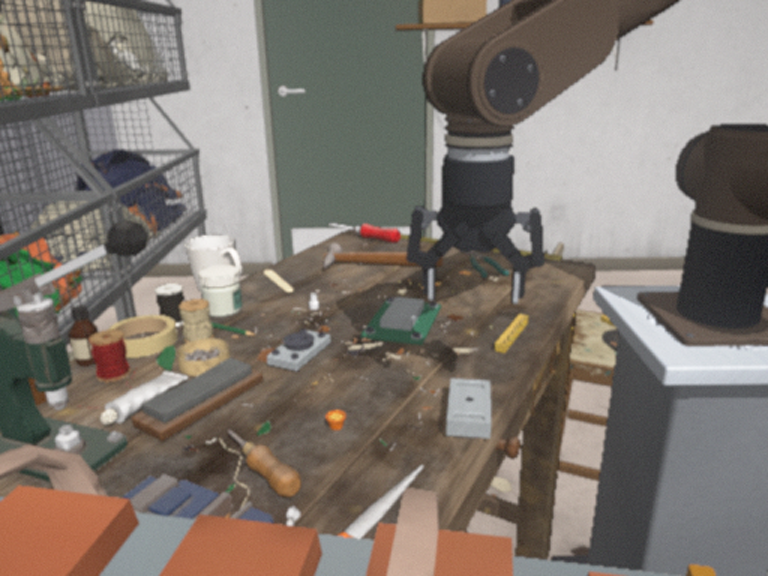

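The gripper is above the riser: fingertips straddle columns 430-517 and the riser is at columns 447-491. Descending now.

```bash
python3 -m crank '0 0 24 0 .0014 0; 0 0 24 0 0 0; 0 0 24 0 0 0; 0 0 20 0 0 0; 0 0 12 0 0 0' ; python3 -m crank '0 0 12 0 0 0; 0 0 0 0 0 0';  python3 plan.py .441 .2755 .005 -.15 1; python3 - <<'E'
from h import *
snap('side','side2')
E
```

```text
time: 4.92
eef_pos: [0.4428, 0.2731, 0.018]
tcp_rot: [0.997, -0.077, 0.0, 0.0]
contact_force: [-0.1, 0.8, 0.5]
opening: 0.998
time: 5.18
eef_pos: [0.4422, 0.2737, 0.006]
tcp_rot: [0.997, -0.076, 0.0, 0.0]
contact_force: [0.2, 0.9, 0.3]
opening: 1.0
t 5.17 p [0.4422 0.2737 0.006 ] th -0.153 tilt [ 0.0001 -0.0007] F [0.2 0.9 0.3] op 1.0 q [ 0.36  0.22  2.08 -0.    0.84  0.51]
total shift [-1.5 -1.5  1. ] turn [ 0.0007 -0.0002 -0.003 ]
-1.5 -1.5 1 0.0007 -0.0002 -0.003
```

View pics/side2.png

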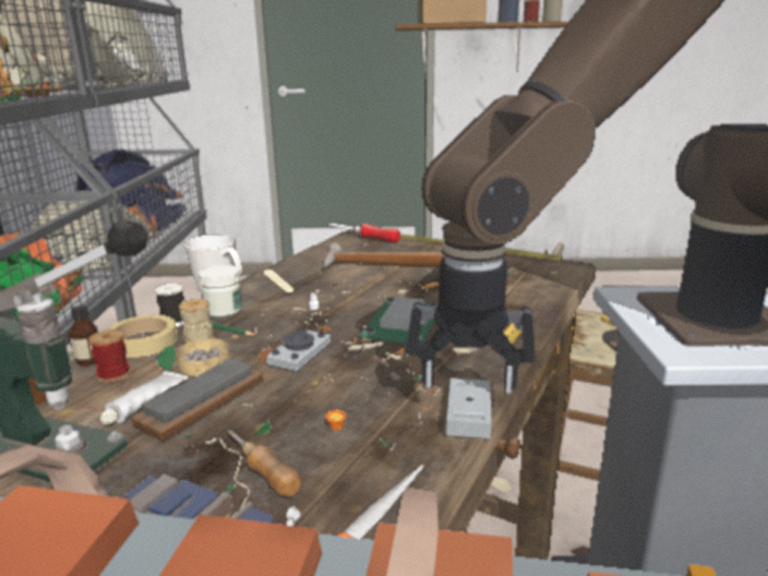

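```bash
python3 - <<'E'
from h import *
print(w2px('side',[[.442,.2737,.019],[.442,.2737,.025],[.4,.28,.019],[.485,.267,.019]])*1.5)
for c in ((288,255),(340,257)): print(px2w('side',c,.019))
snap('top','top2')
E
```

```text
[[467.35856774 402.51380972]
 [467.52510004 398.2681071 ]
 [502.73188105 404.95731633]
 [431.75499255 399.94592785]]
[0.48185095 0.22508501 0.019     ]
[0.38268153 0.23479288 0.019     ]
```

View pics/top2.png

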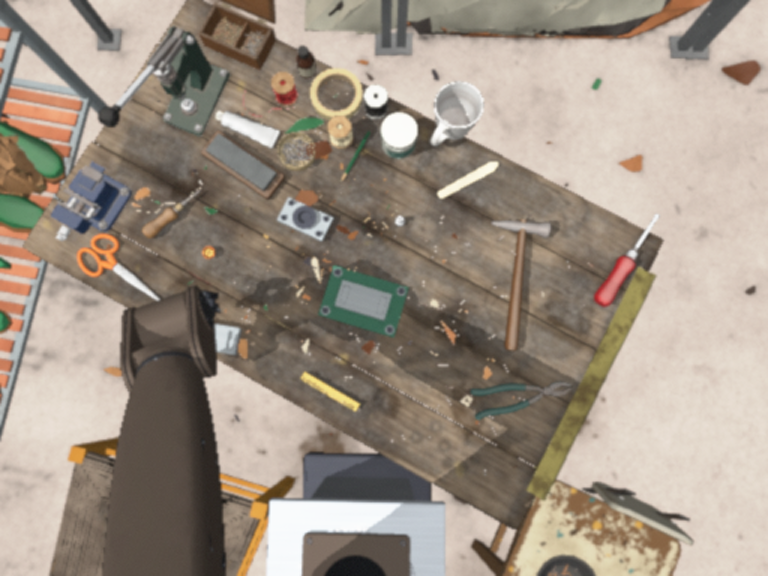

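```bash
python3 - <<'E'
from h import *
for dz in (0,.013,.03):
  print(dz,(w2px('side',[[.4414+.044,.2755-.007,.1219+dz],[.4414-.044,.2755+.007,.1219+dz]])*1.5).round(0).tolist(), (w2px('side',[[.4422+.044,.2737-.007,.006+dz],[.4422-.044,.2737+.007,.006+dz]])*1.5).round(0).tolist())
im=cv2.imread('pics/side2_raw.png')[190:305,260:370]; cv2.imwrite('pics/c3.png',cv2.resize(im,None,fx=5,fy=5,interpolation=cv2.INTER_CUBIC))
E
```

```text
0 [[433.0, 325.0], [510.0, 329.0]] [[431.0, 409.0], [504.0, 414.0]]
0.013 [[433.0, 314.0], [511.0, 318.0]] [[431.0, 400.0], [504.0, 405.0]]
0.03 [[433.0, 301.0], [512.0, 305.0]] [[431.0, 388.0], [505.0, 393.0]]
```

View pics/c3.png

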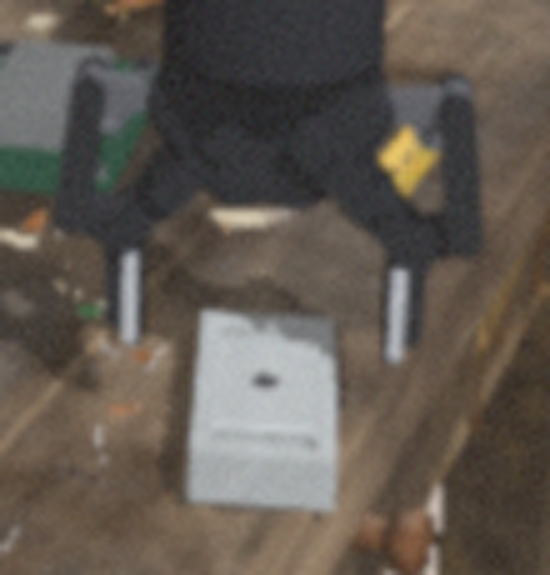

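```bash
python3 - <<'E'
from h import *
for y,z in ((.267,.02),(.267,.04),(.267,.1),(.225,.02),(.225,.1)):
  print(y,z,(w2px('top',[[.4422+.05,y,z],[.4422-.05,y+.015,z]])*1.5).round(0).tolist())
im=cv2.imread('pics/top2_raw.png')[170:270,70:190]; cv2.imwrite('pics/c4.png',cv2.resize(im,None,fx=5,fy=5,interpolation=cv2.INTER_CUBIC))
E
```

```text
0.267 0.02 [[217.0, 309.0], [206.0, 363.0]]
0.267 0.04 [[215.0, 308.0], [203.0, 363.0]]
0.267 0.1 [[206.0, 304.0], [194.0, 361.0]]
0.225 0.02 [[240.0, 310.0], [229.0, 363.0]]
0.225 0.1 [[230.0, 304.0], [218.0, 362.0]]
```

View pics/c4.png

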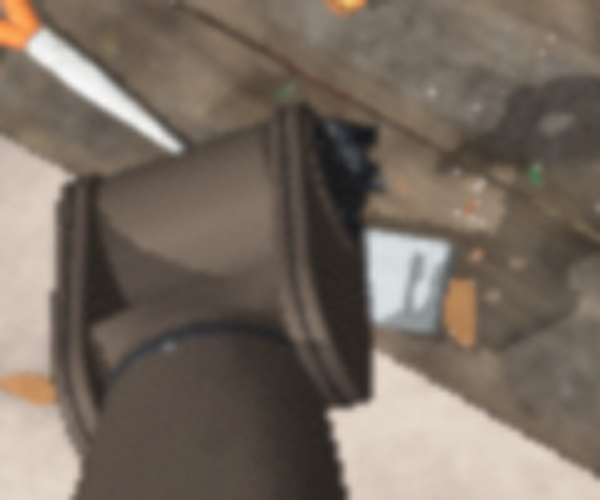

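```bash
python3 -m crank '-1.5 -1.5 5 0 0 0; 0 0 0 0 0 0'; python3 -m crank '0 0 4 0 0 0; 0 0 0 0 0 0';  python3 plan.py .441 .2755 -.003 -.15 1; python3 - <<'E'
from h import *
snap('side','side3')
im=cv2.imread('pics/side3_raw.png')[190:305,260:370]; cv2.imwrite('pics/c5.png',cv2.resize(im,None,fx=5,fy=5,interpolation=cv2.INTER_CUBIC))
E
```

```text
time: 5.52
eef_pos: [0.4411, 0.276, 0.0016]
tcp_rot: [0.997, -0.076, 0.001, 0.0]
contact_force: [0.2, -1.0, 0.0]
opening: 1.0
time: 5.78
eef_pos: [0.441, 0.2758, -0.0027]
tcp_rot: [0.997, -0.076, 0.0, 0.0]
contact_force: [0.3, -0.7, -0.2]
opening: 1.001
t 5.78 p [ 0.441   0.2758 -0.0027] th -0.1525 tilt [ 0.0007 -0.0005] F [ 0.3 -0.7 -0.2] op 1.001 q [ 0.36  0.24  2.08 -0.    0.82  0.52]
total shift [0.  0.3 0.3] turn [ 0.0004 -0.0008 -0.0025]
0 0.3 0.3 0.0004 -0.0008 -0.0025
```

View pics/c5.png

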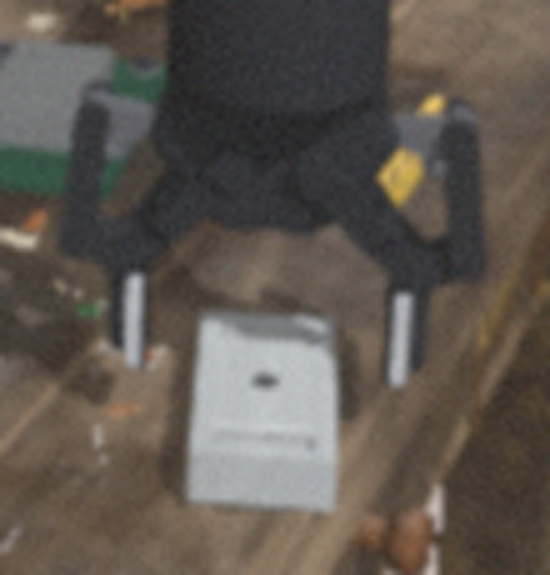

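```bash
python3 -m crank '0 0 -2 0 0 0; 0 0 0 0 0 0; 0 0 0 0 0 0; 0 0 0 0 0 0; 0 0 0 0 0 0' -0.1 20; python3 -m crank '0 0 0 0 0 0; 0 0 0 0 0 0; 0 0 0 0 0 0; 0 0 0 0 0 0' ; python3 plan.py .441 .2755 -.003 -.15 1; python3 - <<'E'
from h import *
snap('side','side4')
im=cv2.imread('pics/side4_raw.png')[190:305,260:370]; cv2.imwrite('pics/c6.png',cv2.resize(im,None,fx=5,fy=5,interpolation=cv2.INTER_CUBIC))
E
```

```text
time: 6.45
eef_pos: [0.4413, 0.276, 0.0001]
tcp_rot: [0.997, -0.076, 0.0, 0.0]
contact_force: [-2.8, -1.5, 5.2]
opening: 0.569
time: 6.95
eef_pos: [0.4413, 0.276, 0.0001]
tcp_rot: [0.997, -0.076, 0.0, 0.0]
contact_force: [-1.6, -0.1, 5.5]
opening: 0.568
t 6.95 p [0.4413 0.276  0.0001] th -0.1526 tilt [ 0.001  -0.0002] F [-1.6 -0.1  5.5] op 0.568 q [ 0.36  0.23  2.08 -0.    0.83  0.52]
total shift [-0.2  0.5  3.1] turn [ 0.0001 -0.001  -0.0026]
-0.2 0.5 3.1 0.0001 -0.001 -0.0026
```

View pics/c6.png

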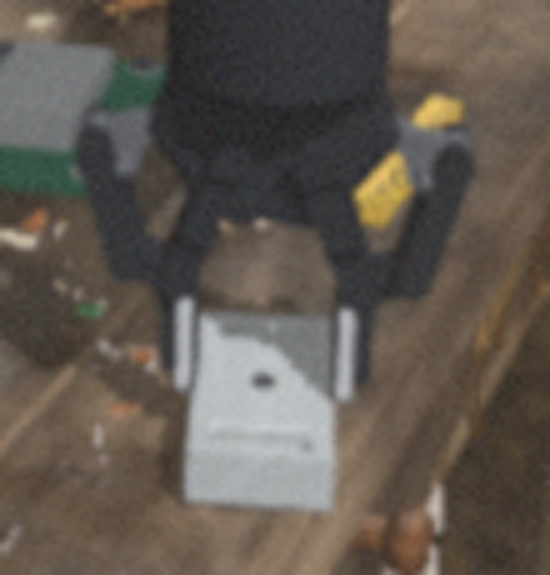

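```bash
python3 -m crank '0 0 0 0 0 0; 0 0 0 0 0 0; 0 0 0 0 0 0' 0.35 20; python3 -m crank '0 .5 4 0 0 0; 0 0 0 0 0 0; 0 0 0 0 0 0' ; python3 plan.py; python3 -m crank '0 0 4 0 0 0; 0 0 0 0 0 0; 0 0 0 0 0 0';python3 plan.py
```

```text
time: 7.38
eef_pos: [0.4413, 0.2758, -0.0006]
tcp_rot: [0.997, -0.076, 0.001, 0.0]
contact_force: [0.0, 0.3, 0.2]
opening: 0.673
time: 7.75
eef_pos: [0.4412, 0.2753, -0.0045]
tcp_rot: [0.997, -0.076, 0.001, 0.0]
contact_force: [-0.4, 0.6, -0.8]
opening: 0.672
t 7.75 p [ 0.4412  0.2753 -0.0045] th -0.1526 tilt [ 0.0011 -0.0003] F [-0.4  0.6 -0.8] op 0.672 q [ 0.36  0.24  2.08 -0.    0.82  0.52]
time: 8.12
eef_pos: [0.4412, 0.2754, -0.0084]
tcp_rot: [0.997, -0.076, 0.001, 0.0]
contact_force: [0.1, -1.0, 0.0]
opening: 0.675
t 8.12 p [ 0.4412  0.2754 -0.0084] th -0.1526 tilt [ 0.0012 -0.0003] F [ 0.1 -1.   0. ] op 0.675 q [ 0.36  0.25  2.08 -0.    0.81  0.52]
```

```bash
for i in 1 2; do python3 -m crank '0 0 3 0 0 0; 0 0 0 0 0 0; 0 0 0 0 0 0' | sed -n 2,4p; done; python3 -m crank '0 0 0 0 0 0; 0 0 0 0 0 0; 0 0 0 0 0 0; 0 0 0 0 0 0' -0.1 30; python3 - <<'E'
from h import *
snap('side','side5')
im=cv2.imread('pics/side5_raw.png')[190:305,260:370]; cv2.imwrite('pics/c7.png',cv2.resize(im,None,fx=5,fy=5,interpolation=cv2.INTER_CUBIC))
E
```

```text
eef_pos: [0.4413, 0.2754, -0.0114]
tcp_rot: [0.997, -0.076, 0.001, 0.0]
contact_force: [-0.0, 0.2, 0.1]
eef_pos: [0.4412, 0.2754, -0.0144]
tcp_rot: [0.997, -0.076, 0.001, 0.0]
contact_force: [-0.5, -0.3, -0.9]
time: 9.38
eef_pos: [0.4413, 0.2754, -0.0142]
tcp_rot: [0.997, -0.076, 0.001, 0.0]
contact_force: [-1.6, 0.2, 3.8]
opening: 0.577
```

View pics/c7.png

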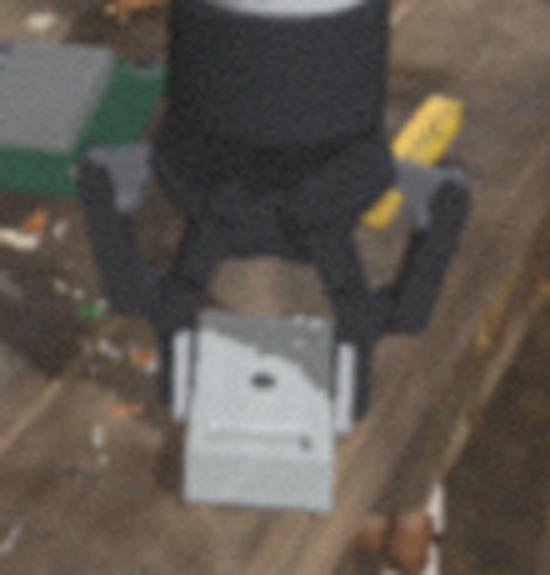

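The pads now hold the riser with tips about 15 mm below its top face (rows 415-430 in the crop; hole at row 380). I'll grip harder and lift.

```bash
python3 -m crank '0 0 0 0 0 0; 0 0 0 0 0 0; 0 0 -5 0 0 0; 0 0 -15 0 0 0; 0 0 -30 0 0 0' -0.4 90;  python3 -m crank '0 0 -30 0 0 0; 0 0 -20 0 0 0; 0 0 0 0 0 0'; python3 - <<'E'
from h import *
snap('side','side6')
im=cv2.imread('pics/side6_raw.png')[130:285,250:370]; cv2.imwrite('pics/c8.png',cv2.resize(im,None,fx=4,fy=4,interpolation=cv2.INTER_CUBIC))
E
python3 plan.py .515 -.0045 .1 -.279 9
```

```text
time: 10.05
eef_pos: [0.4394, 0.2746, 0.0347]
tcp_rot: [0.997, -0.076, -0.001, 0.001]
contact_force: [0.9, -0.8, -3.4]
opening: 0.557
time: 10.42
eef_pos: [0.4425, 0.2759, 0.0878]
tcp_rot: [0.997, -0.076, 0.003, -0.001]
contact_force: [0.7, 0.2, -3.4]
opening: 0.564
t 10.47 p [0.4414 0.2754 0.0862] th -0.1526 tilt [0.0029 0.0003] F [ 0.2  0.3 -4.6] op 0.561 q [ 0.36  0.09  2.05 -0.    1.    0.52]
total shift [115.4 265.5 -13.7] turn [-0.0009 -0.0028  0.1264]
12.8 29.5 -1.5 -0.0001 -0.0003 0.014; 13.2 29.3 -1.5 -0.0001 -0.0003 0.014; 13.6 29.1 -1.5 -0.0001 -0.0003 0.014; 14 28.9 -1.5 -0.0001 -0.0003 0.014; 14.5 28.7 -1.5 -0.0001 -0.0003 0.014; 14.9 28.5 -1.5 -0.0001 -0.0003 0.014; 15.3 28.3 -1.5 -0.0001 -0.0003 0.014; 15.6 28.1 -1.5 -0.0001 -0.0003 0.014; 16 27.9 -1.5 -0.0001 -0.0003 0.014
```

View pics/c8.png

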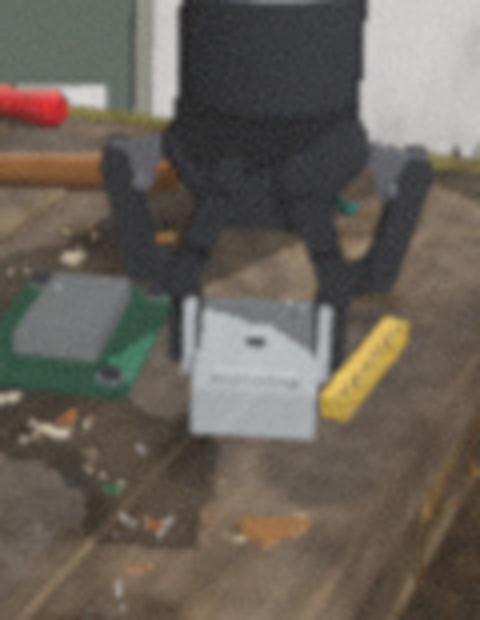

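```bash
cat > fitp.py <<'E'
from fit import *
def pose6(P,p):  # x,y,z,yaw,pitch about body x (roll)
    R=cv2.Rodrigues(np.array([0,0,p[3]]))[0]@cv2.Rodrigues(np.array([p[4],0,0.]))[0]
    return P@R.T+p[:3]
def fit5(shape,p0,ims,free=(1,1,1,1,1),sg=(.004,.004,.004,.05,.05)):
    GG={c:prep(i) for c,i in ims.items()}; p0=np.array(p0,float); idx=np.flatnonzero(free)
    def full(q): p=p0.copy(); p[idx]=q; return p
    f=lambda q:-sum(score(c,GG[c],pose6(P,full(q))) for c in GG for P in SH[shape])
    rng=np.random.default_rng(0); best=None; s=np.array(sg)[idx]
    for k in range(12):
        q=p0[idx]+(rng.normal(size=len(idx))*s if k else 0)
        r=minimize(f,q,method='Nelder-Mead',options=dict(initial_simplex=np.vstack([q,q+np.diag(s)]),xatol=1e-5,fatol=1e-2,maxiter=800))
        if best is None or r.fun<best.fun: best=r
    return full(best.x),-best.fun
E
python3 - <<'E'
from fitp import *
im={'side':cv2.imread('pics/side6_raw.png')}
p0=[.4414,.2754,.1004,-.1526,0]
for fr in ((1,1,0,0,0),(1,1,0,0,1),(1,0,1,0,1),(1,1,1,0,1)):
    print(fr,fit5('riser',p0,im,fr))
x,_=fit5('riser',p0,im,(1,1,0,0,1))
overlay('side',im['side'],[pose6(SH['riser'][0],x)],(250,130,120,155),4,'o3')
im0={'side':cv2.imread('pics/side0_raw.png')}
print(fit5('riser',[.441,.2755,0,-.15,0],im0,(1,1,0,0,1)))
E
```

```text
(1, 1, 0, 0, 0) (array([ 0.44071986,  0.27331479,  0.1004    , -0.1526    ,  0.        ]), np.float64(52705.59430291563))
(1, 1, 0, 0, 1) (array([ 0.44267623,  0.28499791,  0.1004    , -0.1526    ,  0.11056584]), np.float64(53885.05270360931))
(1, 0, 1, 0, 1) (array([ 0.44270418,  0.2754    ,  0.0950632 , -0.1526    ,  0.11317812]), np.float64(54781.327086834426))
(1, 1, 1, 0, 1) (array([ 0.4401403 ,  0.25498494,  0.08515607, -0.1526    ,  0.09497944]), np.float64(56262.90854744286))
(array([ 0.44013755,  0.27433414,  0.        , -0.15      , -0.0171219 ]), np.float64(117149.19334899214))
```

View pics/o3.png

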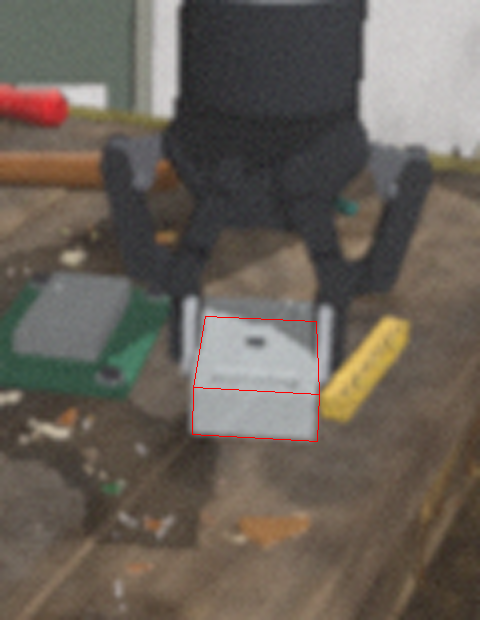

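```bash
python3 - <<'E'
from fitp import *
im=cv2.imread('pics/side6_raw.png')
for a in (0,-.05,.05):
    q=w2px('side',pose6(SH['riser'][0],[.4414,.2754,.1004,-.1526,a])); print(a,((q-[250,130]+.5)*4).round(0).tolist())
c=im[195:245,288:338]; cv2.imwrite('pics/c9.png',cv2.resize(c,None,fx=12,fy=12,interpolation=cv2.INTER_CUBIC))
E
```

```text
0 [[314.0, 344.0], [205.0, 339.0], [193.0, 435.0], [316.0, 443.0], [316.0, 305.0], [207.0, 300.0], [194.0, 392.0], [318.0, 399.0]]
-0.05 [[314.0, 340.0], [206.0, 335.0], [192.0, 441.0], [315.0, 448.0], [316.0, 301.0], [206.0, 296.0], [193.0, 398.0], [318.0, 405.0]]
0.05 [[314.0, 349.0], [205.0, 343.0], [193.0, 430.0], [316.0, 437.0], [316.0, 309.0], [207.0, 303.0], [194.0, 385.0], [318.0, 392.0]]
```

View pics/c9.png

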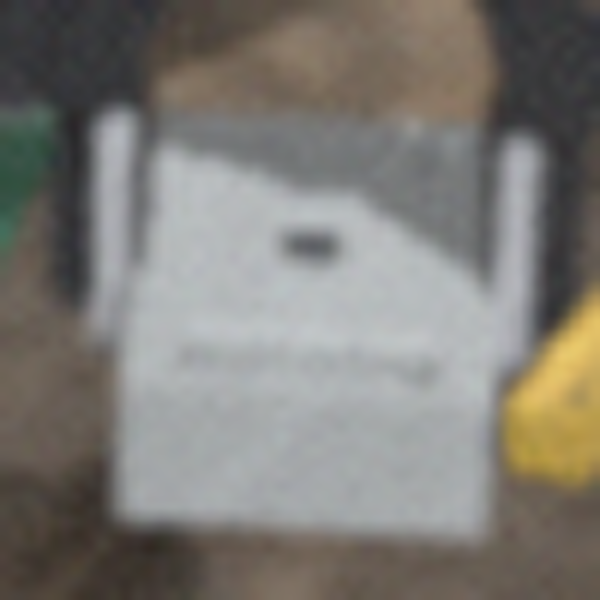

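The held riser's corners match a level pose to within about 1 px. Moving over to the bolster.

```bash
python3 -m crank '13 29 -1 0 0 .014; 13 29 -1 0 0 .014; 14 29 -1 0 0 .014; 14 29 -1 0 0 .014; 14 29 -1 0 0 .014' | sed -n 2p;  python3 -m crank '15 28 -1 0 -.003 .014; 15 28 0 0 0 .014; 16 28 0 0 0 .014; 16 28 0 0 0 .014; 0 0 0 0 0 0'; python3 plan.py .5152 -.004 .040 -.278 3
```

```text
eef_pos: [0.4808, 0.1194, 0.0889]
time: 11.72
eef_pos: [0.5146, -0.0048, 0.0902]
tcp_rot: [0.99, -0.14, -0.002, -0.0]
contact_force: [-0.3, -0.1, -4.0]
opening: 0.564
t 11.72 p [ 0.5146 -0.0048  0.0902] th -0.2817 tilt [-0.0039  0.0007] F [-0.3 -0.1 -4. ] op 0.564 q [-0.21  0.07  2.06 -0.    1.01  0.08]
total shift [ 0.6 -0.9 50.2] turn [ 0.0004  0.0039 -0.0037]
0.2 -0.3 16.7 0.0001 0.0013 -0.0012; 0.2 -0.3 16.7 0.0001 0.0013 -0.0012; 0.2 -0.3 16.7 0.0001 0.0013 -0.0012
```

```bash
python3 -m crank '0 0 17 0 .003 -.003; 0 0 17 0 0 0; 0.5 -.5 16 0 0 0; 0 0 0 0 0 0; 0 0 0 0 0 0'; python3 plan.py .5152 -.004 .030 -.278 1;  python3 - <<'E'
from fitp import *
snap('side','side7'); snap('top','top7')
for c,b in (('side',(205,120,130,110)),('top',(180,150,130,110))):
    im=cv2.imread('pics/%s7_raw.png'%c)[b[1]:b[1]+b[3],b[0]:b[0]+b[2]]; cv2.imwrite('pics/d%s.png'%c,cv2.resize(im,None,fx=5,fy=5,interpolation=cv2.INTER_CUBIC))
E
```

```text
time: 12.35
eef_pos: [0.516, -0.0026, 0.0417]
tcp_rot: [0.991, -0.137, 0.001, 0.0]
contact_force: [0.1, -0.1, -3.7]
opening: 0.559
t 12.35 p [ 0.516  -0.0026  0.0417] th -0.2751 tilt [ 0.0016 -0.0004] F [ 0.1 -0.1 -3.7] op 0.559 q [-0.2   0.15  2.08 -0.    0.91  0.07]
total shift [-0.4  1.6 11.7] turn [-0.     -0.0017  0.0029]
-0.4 1.6 11.7 -0 -0.0017 0.0029
```

View pics/dside.png

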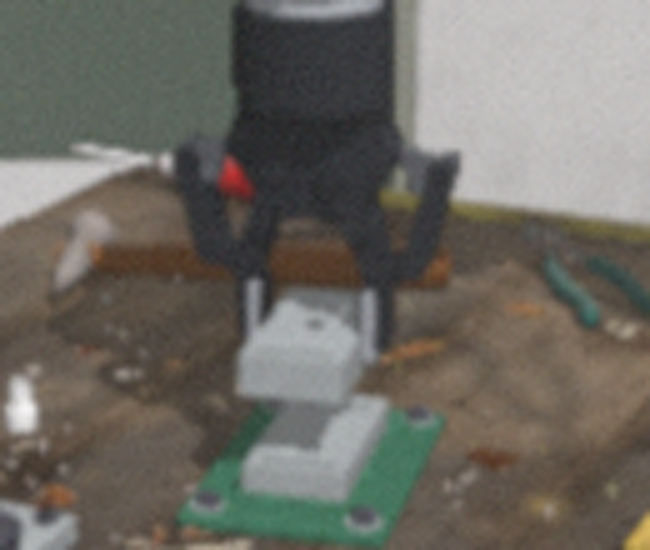

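View pics/dtop.png

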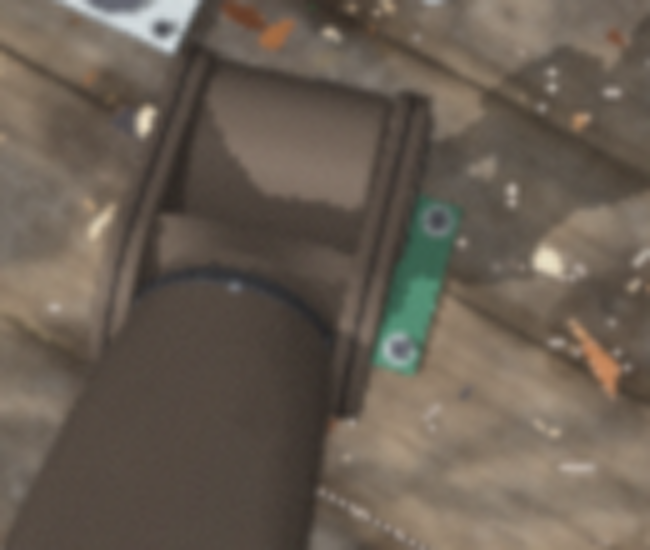

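```bash
python3 - <<'E'
from fitp import *
im={'side':cv2.imread('pics/side7_raw.png')}
p0=[.516,-.0026,.0559,-.2751,0]
a,_=fit5('riser',p0,im,(1,1,0,0,0)); print(a); 
b,_=fit5('riser',p0,im,(1,1,0,1,0)); print(b)
p,_=fit5('pad',[.515,-.006,0,-.278,0],im,(1,1,0,0,0)); print(p)
overlay('side',im['side'],[pose6(SH['riser'][0],a),pose6(SH['pad'][0],p)],(205,120,130,110),5,'o4')
E
```

```text
[ 0.51755204 -0.00434415  0.0559     -0.2751      0.        ]
[ 0.5178705  -0.00445364  0.0559     -0.24889149  0.        ]
[ 0.51481353 -0.0080066   0.         -0.278       0.        ]
```

View pics/o4.png

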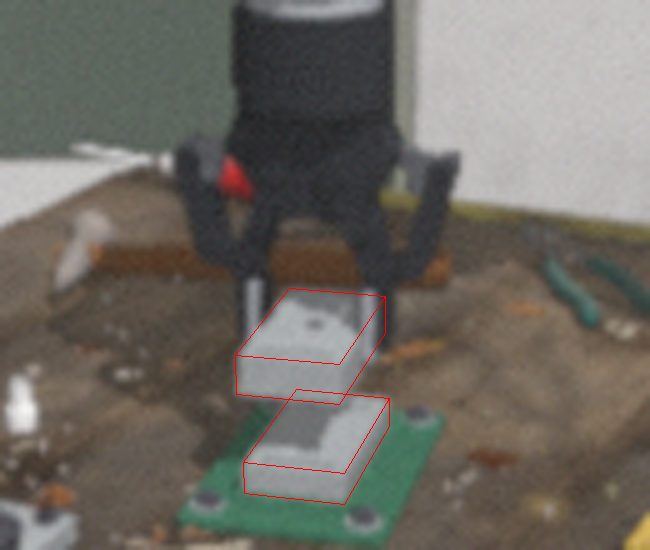

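```bash
python3 - <<'E'
import cv2
im=cv2.imread('pics/side7_raw.png')[170:225,243:300]; cv2.imwrite('pics/e1.png',cv2.resize(im,None,fx=12,fy=10.5,interpolation=cv2.INTER_CUBIC))
E
```

```text
(no output)
```

View pics/e1.png

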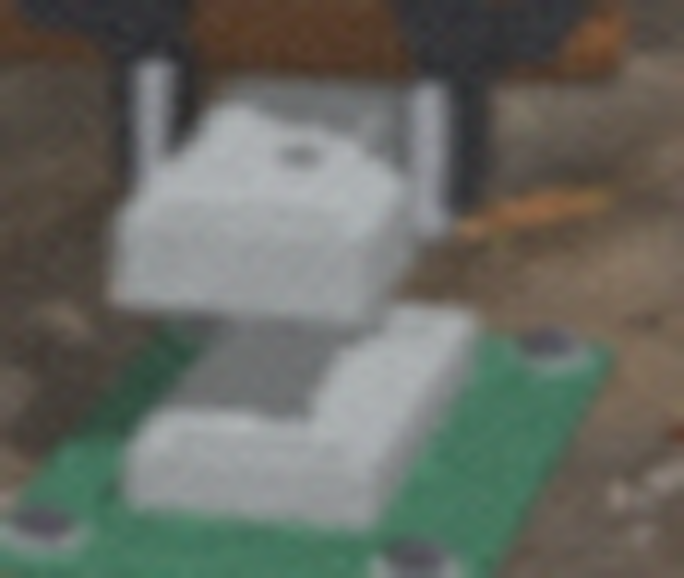

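```bash
python3 -m crank '-.5 1.5 12 0 -.0017 .003; 0 0 0 0 0 0'|tail -2; python3 plan.py .5152 -.004 .014 -.278 1
```

```text
contact_force: [-0.7, -0.2, -5.0]
opening: 0.565
t 12.7 p [ 0.5137 -0.004   0.0285] th -0.2788 tilt [-0.0029  0.0006] F [-0.7 -0.2 -5. ] op 0.565 q [-0.21  0.17  2.09  0.    0.89  0.07]
total shift [ 1.5 -0.4 14.4] turn [ 0.0002  0.003  -0.0008]
1.5 -0.4 14.4 0.0002 0.003 -0.0008
```

```bash
python3 -m crank '0 0 14 0 .0015 0; 0 0 0 0 0 0; 0 0 0 0 0 0; 0 0 0 0 0 0'|tail -2; python3 plan.py .5152 -.004 .012 -.278 1;python3 -m crank '0 0 0 0 0 0; 0 0 0 0 0 0'|tail -2; python3 plan.py .5152 -.004 .012 -.278 1
```

```text
contact_force: [-0.3, -0.3, -3.4]
opening: 0.561
t 13.2 p [ 0.5152 -0.0042  0.016 ] th -0.2786 tilt [ 0.0019 -0.0004] F [-0.3 -0.3 -3.4] op 0.561 q [-0.21  0.19  2.09 -0.    0.86  0.07]
total shift [-0.1 -0.1  4. ] turn [-0.0001 -0.0019 -0.0006]
-0.1 -0.1 4 -0.0001 -0.0019 -0.0006
contact_force: [0.4, -0.0, -3.6]
opening: 0.56
t 13.45 p [ 0.515  -0.0041  0.0159] th -0.2786 tilt [ 0.0016 -0.0004] F [ 0.4 -0.  -3.6] op 0.56 q [-0.21  0.19  2.09 -0.    0.86  0.07]
total shift [ 0.1 -0.2  3.9] turn [-0.0001 -0.0016 -0.0006]
0.1 -0.2 3.9 -0.0001 -0.0016 -0.0006
```

Aligned to 0.2 mm in the robot frame. Now I'll lower in small steps and watch the force.

```bash
python3 -m crank '0 0 4 0 0 0; 0 0 0 0 0 0; 0 0 0 0 0 0'|tail -2; for i in 1 2 3; do python3 -m crank '0 0 2 0 0 0; 0 0 0 0 0 0; 0 0 0 0 0 0'|grep -v rot; done;  python3 plan.py
```

```text
contact_force: [0.4, -1.2, -4.2]
opening: 0.561
time: 14.2
eef_pos: [0.5149, -0.0041, 0.0096]
contact_force: [0.4, 0.2, -4.2]
opening: 0.563
time: 14.58
eef_pos: [0.5149, -0.0041, 0.0076]
contact_force: [-0.6, 0.4, -3.6]
opening: 0.559
time: 14.95
eef_pos: [0.5148, -0.0041, 0.0056]
contact_force: [0.3, 0.9, -3.6]
opening: 0.562
t 14.95 p [ 0.5148 -0.0041  0.0056] th -0.2786 tilt [ 0.0011 -0.0003] F [ 0.3  0.9 -3.6] op 0.562 q [-0.21  0.21  2.09 -0.    0.84  0.07]
```

```bash
for i in 1 2 3; do python3 -m crank '0 0 1 0 0 0; 0 0 0 0 0 0; 0 0 0 0 0 0'|grep -E 'eef|cont'; done;  python3 plan.py
```

```text
eef_pos: [0.515, -0.0041, 0.0053]
contact_force: [-3.0, 1.2, 3.9]
eef_pos: [0.515, -0.0041, 0.0053]
contact_force: [-7.2, 0.9, 10.8]
eef_pos: [0.515, -0.0041, 0.0053]
contact_force: [-10.2, 1.4, 17.2]
t 16.07 p [ 0.515  -0.0041  0.0053] th -0.2783 tilt [-0.0006 -0.0003] F [-10.2   1.4  17.2] op 0.563 q [-0.21  0.21  2.09 -0.    0.84  0.07]
```

```bash
python3 -m crank '0 0 -2.5 0 0 0; 0 0 0 0 0 0; 0 0 0 0 0 0; 0 0 0 0 0 0; 0 0 0 0 0 0' 0.6 60 |grep -E 'eef|cont|open'; python3 -m crank '0 0 -20 0 0 0; 0 0 -40 0 0 0; 0 0 -40 0 0 0; 0 0 0 0 0 0' 1|grep -E 'eef|cont|open'; python3 - <<'E'
from fitp import *
snap('side','side8')
im={'side':cv2.imread('pics/side8_raw.png')}
SH['seated']=[box(.025,.048,.008,.024),box(.025,.048,.024,.044)]
for s in ('pad',): print(fit5('pad',[.515,-.006,0,-.278,0],im,(1,1,0,0,0)))
a,f=fit5('riser',[.515,-.006,.019,-.278,0],im,(1,1,0,1,0)); print(a)
overlay('side',im['side'],[pose6(SH['riser'][0],a)],(205,120,130,110),5,'o5')
E
python3 plan.py
```

```text
eef_pos: [0.5148, -0.0041, 0.0049]
contact_force: [0.3, 0.1, -1.0]
opening: 0.801
eef_pos: [0.5177, -0.0046, 0.1092]
contact_force: [0.5, 0.3, 0.3]
opening: 0.996
(array([ 0.52524111, -0.01671334,  0.        , -0.278     ,  0.        ]), np.float64(22596.232723426565))
[ 0.51562274 -0.0085047   0.019      -0.26944644  0.        ]
t 17.25 p [ 0.516  -0.0043  0.1068] th -0.2785 tilt [ 0.005  -0.0011] F [ 0.4  0.4 -0.6] op 0.997 q [-0.21  0.05  2.05 -0.    1.04  0.07]
```

View pics/o5.png

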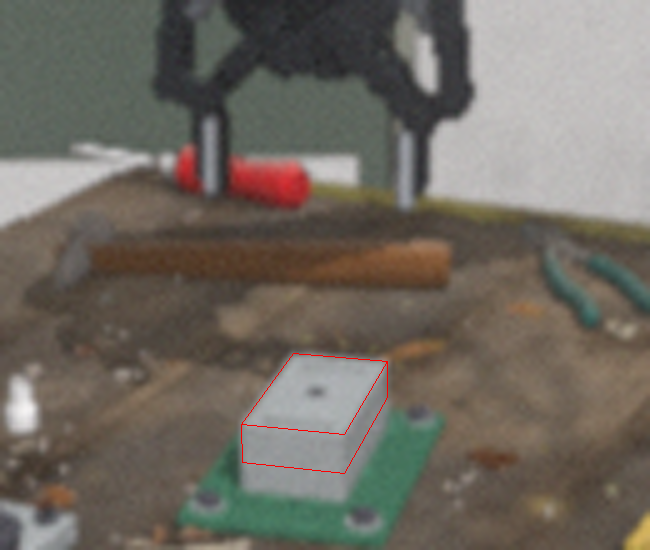

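The riser is seated: in the side view its outline sits directly on the pad with no gap (columns 240-388, rows 353-475, same skew as the pad). Next is the die holder.

```bash
python3 plan.py .6705 .111 .08 -.42 5
```

```text
t 17.25 p [ 0.516  -0.0043  0.1068] th -0.2785 tilt [ 0.005  -0.0011] F [ 0.4  0.4 -0.6] op 0.997 q [-0.21  0.05  2.05 -0.    1.04  0.07]
total shift [ 116.7 -153.3   27.5] turn [-0.0007 -0.0051  0.1415]
23.3 -30.7 5.5 -0.0001 -0.001 0.0283; 22.5 -31.3 5.5 -0.0001 -0.001 0.0283; 21.6 -31.9 5.4 -0.0001 -0.001 0.0283; 20.7 -32.5 5.4 -0.0001 -0.001 0.0283; 19.7 -33.1 5.4 -0.0001 -0.001 0.0283
```

```bash
python3 -m crank '23 -31 3 0 -.001 .0283; 22.5 -31 5 0 0 .0283; 21.5 -32 6 0 0 .0283; 21 -32.5 6 0 0 .0283; 19.5 -33 6 0 0 .0283'; python3 -m crank '0 0 0 0 0 0; 0 0 0 0 0 0; 0 0 0 0 0 0'>/dev/null; python3 plan.py .6705 .111 -.016 -.42 5;  python3 - <<'E'
from h import *
snap('side','side9');snap('top','top9')
E
```

```text
time: 17.88
eef_pos: [0.6684, 0.112, 0.0763]
tcp_rot: [0.978, -0.209, -0.002, 0.0]
contact_force: [-0.3, -0.1, -0.7]
opening: 1.0
t 18.25 p [0.6679 0.1106 0.0787] th -0.4207 tilt [-0.0012 -0.0001] F [-0.4  0.2  0.3] op 1.002 q [ 0.01  0.42  1.66 -0.    1.06  0.44]
total shift [ 2.3 -1.5 94.7] turn [ 0.0006  0.001  -0.0007]
0.5 -0.3 18.9 0.0001 0.0002 -0.0001; 0.5 -0.3 18.9 0.0001 0.0002 -0.0001; 0.5 -0.3 18.9 0.0001 0.0002 -0.0001; 0.5 -0.3 18.9 0.0001 0.0002 -0.0001; 0.5 -0.3 18.9 0.0001 0.0002 -0.0001
```

View pics/side9.png

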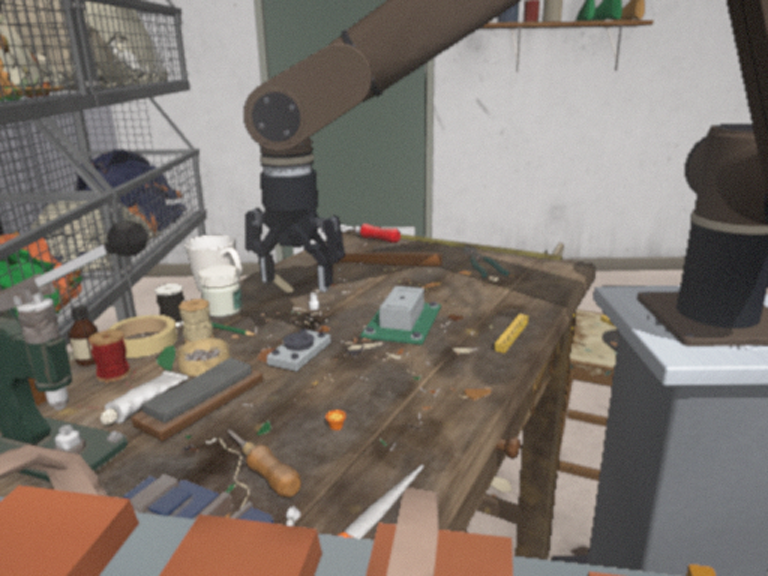

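View pics/top9.png

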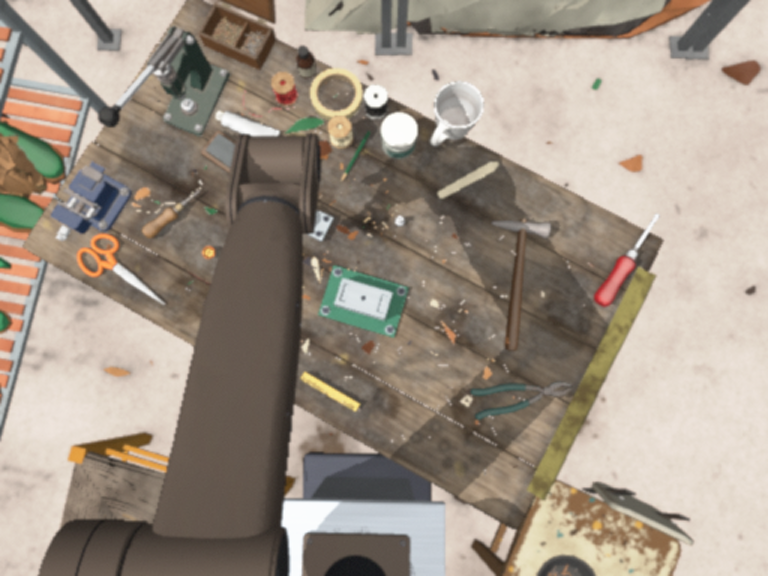

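The arm is over the holder; fingers in the side view are at columns 265 and 322 and the holder is at (298,350). The top view also shows the seated riser clearly at (363,298), so I'll fit it now and then descend.

```bash
python3 -m crank '1 -.5 20 0 .001 0; 1 -.5 20 0 0 0; 0.3 -.5 20 0 0 0; 0 0 18 0 0 0; 0 0 10 0 0 0'; python3 -m crank '0 0 0 0 0 0; 0 0 0 0 0 0' | tail -2; python3 plan.py .6705 .111 -.016 -.42 5;  python3 - <<'E'
from fitp import *
for c in('top','side'):
    im={c:cv2.imread('pics/%s9_raw.png'%c)}
    print(c,fit5('riser',[.515,-.005,.019,-.278,0],im,(1,1,0,1,0))[0])
E
```

```text
time: 18.98
eef_pos: [0.6705, 0.1117, -0.0112]
tcp_rot: [0.978, -0.208, -0.001, 0.0]
contact_force: [0.1, 0.2, 0.1]
opening: 1.0
contact_force: [0.2, 0.4, 0.3]
opening: 1.002
t 19.23 p [ 0.6724  0.1117 -0.008 ] th -0.4201 tilt [ 0.0026 -0.0004] F [0.2 0.4 0.3] op 1.002 q [ 0.02  0.54  1.67 -0.    0.93  0.44]
total shift [-1.5  1.4  8. ] turn [-0.0007 -0.0026 -0.0001]
-0.3 0.3 1.6 -0.0001 -0.0005 -0; -0.3 0.3 1.6 -0.0001 -0.0005 -0; -0.3 0.3 1.6 -0.0001 -0.0005 -0; -0.3 0.3 1.6 -0.0001 -0.0005 -0; -0.3 0.3 1.6 -0.0001 -0.0005 -0
top [ 0.51568251 -0.00498674  0.019      -0.2682546   0.        ]
side [ 0.51548994 -0.00871806  0.019      -0.27038757  0.        ]
```

```bash
python3 -m crank '-1.5 1.3 4 0 -.002 0; 0 0 4 0 0 0; 0 0 0 0 0 0; 0 0 0 0 0 0' | grep -E 'eef|cont'; python3 -m crank '0 0 0 0 0 0; 0 0 0 0 0 0; 0 0 0 0 0 0; 0 0 0 0 0 0; 0 0 0 0 0 0' -0.1 30; python3 plan.py .6705 .111 -.016 -.42 1; python3 - <<'E'
from h import *
snap('side','side10')
im=cv2.imread('pics/side10_raw.png')[170:265,150:250]; cv2.imwrite('pics/e2.png',cv2.resize(im,None,fx=6,fy=6,interpolation=cv2.INTER_CUBIC))
E
```

```text
eef_pos: [0.6698, 0.1111, -0.0168]
contact_force: [0.1, 0.1, 0.8]
time: 20.35
eef_pos: [0.67, 0.1111, -0.0165]
tcp_rot: [0.978, -0.209, -0.0, -0.0]
contact_force: [-0.4, 1.1, 1.9]
opening: 0.577
t 20.35 p [ 0.67    0.1111 -0.0165] th -0.4202 tilt [-0.0002  0.0004] F [-0.4  1.1  1.9] op 0.577 q [0.01 0.55 1.68 0.   0.92 0.43]
total shift [ 0.5 -0.1 -0.5] turn [-0.0003  0.0003 -0.0002]
0.5 -0.1 -0.5 -0.0003 0.0003 -0.0002
```

View pics/e2.png

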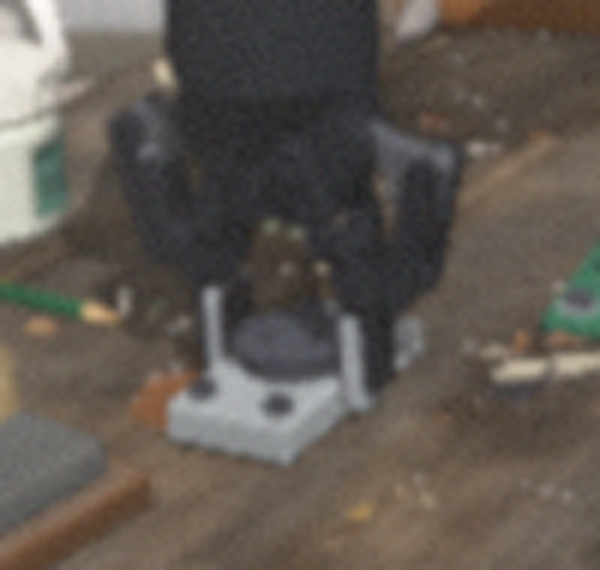

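Both pads straddle the holder at the boss; the right tip at (360,408) is below the top edge. Grip and lift.

```bash
python3 -m crank '0 0 0 0 0 0; 0 0 0 0 0 0; 0 0 -5 0 0 0; 0 0 -15 0 0 0; 0 0 -30 0 0 0' -0.4 90;  python3 -m crank '0 0 -30 0 0 0; 0 0 -15 0 0 0; 0 0 0 0 0 0; 0 0 0 0 0 0'|grep cont; python3 plan.py .5155 -.0045 .085 -.275 6; python3 - <<'E'
from h import *
snap('side','side11')
im=cv2.imread('pics/side11_raw.png')[130:245,150:250]; cv2.imwrite('pics/e3.png',cv2.resize(im,None,fx=5,fy=5,interpolation=cv2.INTER_CUBIC))
E
```

```text
time: 21.02
eef_pos: [0.6671, 0.111, 0.031]
tcp_rot: [0.978, -0.209, -0.004, 0.001]
contact_force: [1.8, -0.8, -4.1]
opening: 0.558
contact_force: [-0.6, 0.3, -4.4]
t 21.52 p [0.6685 0.111  0.0764] th -0.4201 tilt [-0.0039  0.0003] F [-0.6  0.3 -4.4] op 0.555 q [0.01 0.42 1.66 0.   1.06 0.43]
total shift [-92.6 167.9  -8. ] turn [ 0.001   0.0037 -0.1451]
-15.4 28 -1.3 0.0002 0.0006 -0.0242; -16.1 27.6 -1.4 0.0002 0.0006 -0.0242; -16.8 27.2 -1.4 0.0002 0.0006 -0.0242; -17.4 26.8 -1.4 0.0002 0.0006 -0.0242; -18.1 26.4 -1.4 0.0002 0.0006 -0.0242; -18.7 25.9 -1.4 0.0002 0.0006 -0.0242
```

View pics/e3.png

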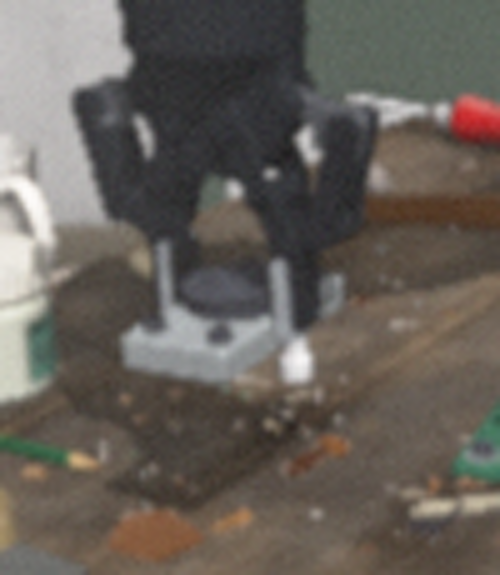

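```bash
python3 -m crank '-15 28 -1 0 .001 -.0242; -16 27.5 -1 0 .001 -.0242; -17 27 -1 0 0 -.0242; -17.5 27 0 0 0 -.0242; -18 26.5 0 0 0 -.0242'|grep cont; python3 -m crank '-19 26 0 0 0 -.0242; 0 0 0 0 0 0; 0 0 0 0 0 0; 0 0 0 0 0 0'|grep cont; python3 plan.py .5153 -.0045 .035 -.274 3
```

```text
contact_force: [0.5, 0.9, -3.6]
contact_force: [0.3, -0.3, -4.7]
t 22.7 p [ 0.5174 -0.0043  0.0811] th -0.2744 tilt [ 0.0014 -0.0003] F [ 0.3 -0.3 -4.7] op 0.558 q [-0.2   0.09  2.06  0.    0.99  0.07]
total shift [-2.   0.8 46.1] turn [-0.0001 -0.0014 -0.0004]
-0.7 0.3 15.4 -0 -0.0005 -0.0001; -0.7 0.3 15.4 -0 -0.0005 -0.0001; -0.7 0.3 15.4 -0 -0.0005 -0.0001
```

```bash
python3 -m crank '-1 .5 16 0 -.001 0; -1 .3 16 0 0 0; 0 0 14 0 0 0; 0 0 0 0 0 0; 0 0 0 0 0 0'|grep cont; python3 plan.py .5153 -.0045 .030 -.274 1;  python3 - <<'E'
from fitp import *
snap('side','side12')
im={'side':cv2.imread('pics/side12_raw.png')}
a,_=fit5('die_holder',[.5153,-.008,.051,-.274,0],im,(1,1,0,0,0));print(a)
overlay('side',im['side'],[pose6(SH['die_holder'][0],a),pose6(SH['riser'][0],[.5155,-.0087,.019,-.27,0])],(215,140,110,90),6,'o6')
E
```

```text
contact_force: [0.9, 0.0, -3.1]
t 23.32 p [ 0.5149 -0.0049  0.0352] th -0.2749 tilt [ 0.0004 -0.0001] F [ 0.9  0.  -3.1] op 0.556 q [-0.21  0.16  2.09 -0.    0.9   0.07]
total shift [ 0.3 -0.5  5.2] turn [-0.     -0.0005 -0.0009]
0.3 -0.5 5.2 -0 -0.0005 -0.0009
[ 0.51828923 -0.01745035  0.051      -0.274       0.        ]
```

View pics/o6.png

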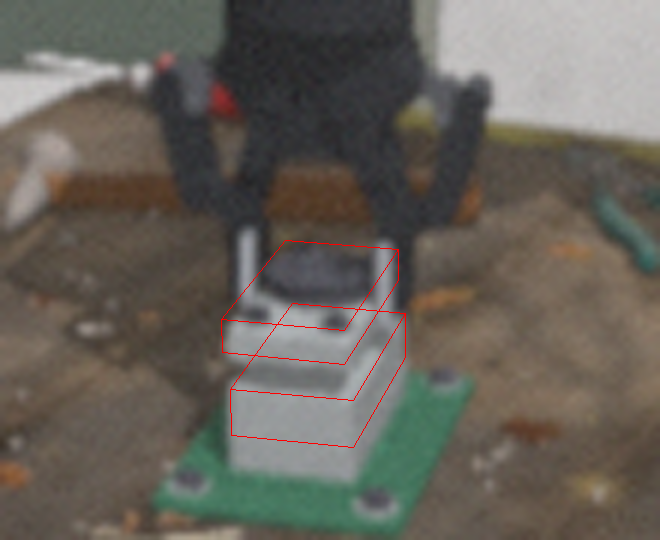

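```bash
python3 -m crank '0.3 -.4 5 0 0 0; 0 0 0 0 0 0; 0 0 0 0 0 0'|grep -E 'eef|cont'; for i in 1 2 3; do python3 -m crank '0 0 2 0 0 0; 0 0 0 0 0 0; 0 0 0 0 0 0'|grep -E 'eef|cont'; done
```

```text
eef_pos: [0.5151, -0.0046, 0.0302]
contact_force: [-0.2, -0.7, -3.5]
eef_pos: [0.515, -0.0046, 0.0281]
contact_force: [0.2, -1.2, -3.9]
eef_pos: [0.515, -0.0046, 0.0261]
contact_force: [0.4, -0.0, -4.0]
eef_pos: [0.515, -0.0046, 0.0241]
contact_force: [1.0, 0.7, -3.7]
```

```bash
for i in 1 2 3; do python3 -m crank '0 0 1 0 0 0; 0 0 0 0 0 0; 0 0 0 0 0 0'|grep -E 'eef|cont'; done
```

```text
eef_pos: [0.515, -0.0046, 0.0231]
contact_force: [1.1, 0.1, -3.8]
eef_pos: [0.5151, -0.0046, 0.023]
contact_force: [-5.7, 0.1, 6.1]
eef_pos: [0.5151, -0.0046, 0.023]
contact_force: [-8.0, 1.2, 11.3]
```

Contact at TCP z 0.023 is the fully seated height (0.0225 expected; lugs resting on top would be 0.0275). Releasing.

```bash
python3 -m crank '0 0 -1.7 0 0 0; 0 0 0 0 0 0; 0 0 0 0 0 0; 0 0 0 0 0 0; 0 0 0 0 0 0' 0.6 60 |grep -E 'eef|cont|open'; python3 -m crank '0 0 -20 0 0 0; 0 0 -40 0 0 0; 0 0 -40 0 0 0; 0 0 0 0 0 0' 1|grep -E 'eef|cont|open'; python3 - <<'E'
from fitp import *
snap('side','side13')
im={'side':cv2.imread('pics/side13_raw.png')}
a,f=fit5('die_holder',[.515,-.008,.039,-.274,0],im,(1,1,0,1,0)); print(a)
overlay('side',im['side'],[pose6(SH['die_holder'][0],[.5155,-.0087,.039,-.27,0])],(215,140,110,90),6,'o7')
E
python3 plan.py .62 .05 .12 -.274 3
```

```text
eef_pos: [0.515, -0.0046, 0.0227]
contact_force: [1.1, 0.6, 0.4]
opening: 0.796
eef_pos: [0.5179, -0.0051, 0.1269]
contact_force: [-0.1, 0.0, -0.8]
opening: 1.003
[ 0.51892542 -0.01774516  0.039      -0.29322286  0.        ]
t 27.18 p [ 0.5162 -0.0048  0.1245] th -0.2749 tilt [ 0.004  -0.0009] F [-1.1  0.2 -0.6] op 0.999 q [-0.21  0.02  2.04 -0.    1.07  0.07]
total shift [ 85.  -80.9   4.9] turn [-0.0002 -0.0041 -0.0009]
28.3 -27 1.6 -0.0001 -0.0014 -0.0003; 28.3 -27 1.6 -0.0001 -0.0014 -0.0003; 28.4 -27 1.5 -0.0001 -0.0014 -0.0003
```

View pics/o7.png

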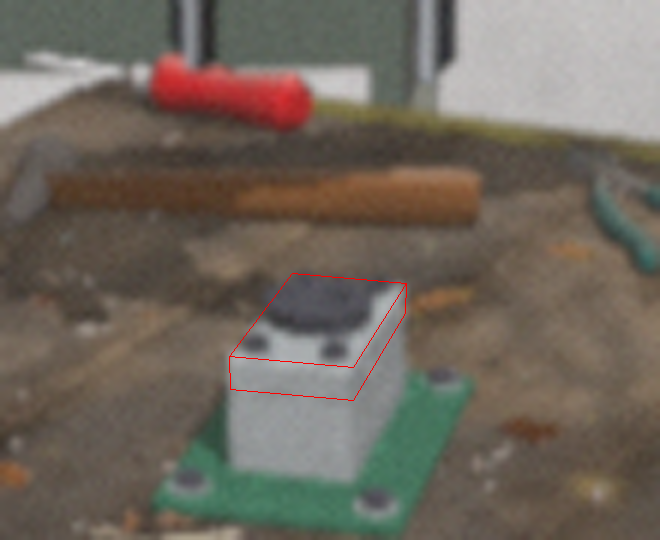

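The stack is flush: the predicted seated outline (columns 230-406, rows 273-400 in the crop) coincides with the block. Now I'll measure the die, cup and hammer.

```bash
python3 - <<'E'
from h import *
T=cv2.imread('pics/top0_raw.png').astype(int); S=cv2.imread('pics/side0_raw.png').astype(int)
def blob(im,b,f):
    x,y,w,h=b; c=im[y:y+h,x:x+w]; m=f(c).astype(np.uint8); n,l,st,ce=cv2.connectedComponentsWithStats(m); k=1+np.argmax(st[1:,4]); return st[k]+[x,y,0,0,0],ce[k]+[x,y]
white=lambda c:c.min(2)>165
orange=lambda c:(c[:,:,2]-c[:,:,0]>70)
print('die top',blob(T,(255,135,24,24),white)); print('die side',blob(S,(198,185,24,30),white))
print('cup top',blob(T,(128,155,24,24),orange)); print('cup side',blob(S,(212,266,26,26),orange))
k=8
for n,im,(x,y,w,h) in (('dT',T,(250,132,30,30)),('dS',S,(195,185,30,30)),('cT',T,(124,152,30,30)),('cS',S,(210,265,30,30))):
    cv2.imwrite('pics/z_%s.png'%n,cv2.resize(im[y:y+h,x:x+w].astype(np.uint8),None,fx=10,fy=10,interpolation=cv2.INTER_CUBIC))
a=[cv2.imread('pics/z_%s.png'%n) for n in('dT','dS','cT','cS')]
cv2.imwrite('pics/z.png',np.vstack([np.hstack(a[:2]),np.hstack(a[2:])]))
E
```

```text
die top (array([264, 144,   5,   6,  24]), array([265.83333333, 146.41666667]))
die side (array([206, 196,   6,  10,  46]), array([208.7173913, 201.       ]))
cup top (array([135, 164,   8,   9,  58]), array([138.56896552, 167.74137931]))
cup side (array([217, 273,  14,  14, 146]), array([223.5890411 , 278.90410959]))
```

View pics/z.png

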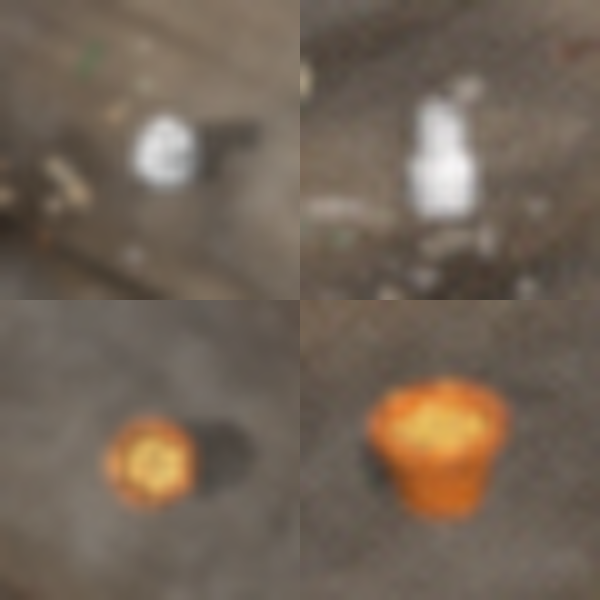

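```bash
python3 - <<'E'
from h import *
print('die top',px2w('top',(266.1,147.0),.008),'side x',px2w('side',(208.9,203),.008))
print('cup top',px2w('top',(138.7,167.8),.015),'side',px2w('side',(223.4,277),.016))
# hammer: handle edges at top image
T=cv2.imread('pics/top0_raw.png')[130:245,310:390]; cv2.imwrite('pics/hm.png',cv2.resize(T,None,fx=5,fy=5,interpolation=cv2.INTER_CUBIC))
E
python3 plan.py .671 -.0715 .08 -.274 5
```

```text
die top [ 0.67081163 -0.07097856  0.008     ] side x [ 0.67059531 -0.06590215  0.008     ]
cup top [0.60255166 0.2921354  0.015     ] side [0.602126   0.29422925 0.016     ]
t 27.18 p [ 0.5162 -0.0048  0.1245] th -0.2749 tilt [ 0.004  -0.0009] F [-1.1  0.2 -0.6] op 0.999 q [-0.21  0.02  2.04 -0.    1.07  0.07]
total shift [166.9  22.2  45.2] turn [-0.0002 -0.0041 -0.0009]
33.4 4.4 9 -0 -0.0008 -0.0002; 33.4 4.4 9 -0 -0.0008 -0.0002; 33.4 4.4 9 -0 -0.0008 -0.0002; 33.4 4.5 9 -0 -0.0008 -0.0002; 33.4 4.5 8.9 -0 -0.0008 -0.0002
```

View pics/hm.png

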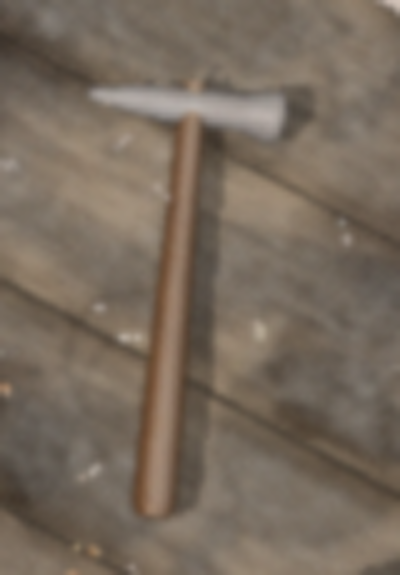

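```bash
python3 -m crank '33 4.4 6 0 -.001 0; 33 4.4 9 0 0 0; 33 4.4 10 0 0 0; 33 4.4 10 0 0 0; 34 4.4 10 0 0 0' 0.1|grep cont; python3 -m crank '0 0 0 0 0 0; 0 0 20 0 0 0; 0 0 20 0 0 0; 0 0 0 0 0 0; 0 0 0 0 0 0'|grep cont;  python3 plan.py .671 -.071 .015 -.274 1; python3 - <<'E'
from h import *
snap('side','side14')
im=cv2.imread('pics/side14_raw.png')[120:220,160:270]; cv2.imwrite('pics/e4.png',cv2.resize(im,None,fx=6,fy=6,interpolation=cv2.INTER_CUBIC))
E
```

```text
contact_force: [0.1, 0.7, -0.3]
contact_force: [0.5, -0.8, 0.6]
t 28.43 p [ 0.6685 -0.0705  0.0377] th -0.2746 tilt [-0.0009  0.0002] F [ 0.5 -0.8  0.6] op 0.548 q [-0.26  0.46  1.69 -0.    0.99  0.02]
total shift [ 2.6 -0.2 22.7] turn [ 0.      0.0009 -0.0006]
2.6 -0.2 22.7 0 0.0009 -0.0006
```

View pics/e4.png

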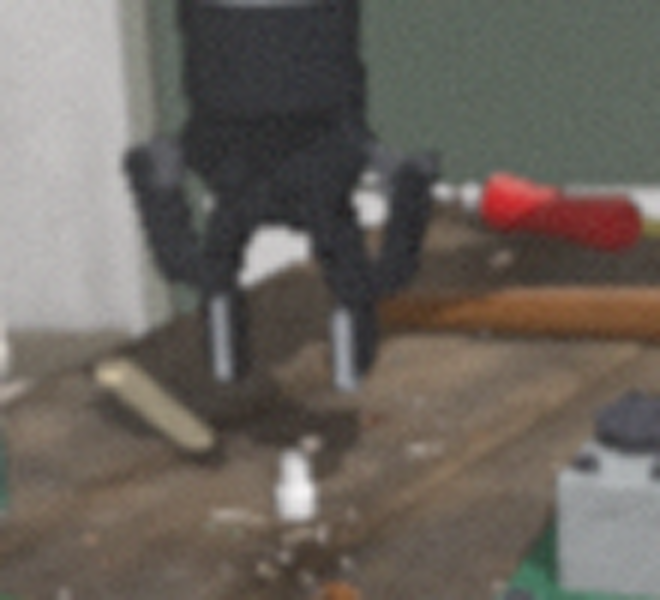

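```bash
python3 - <<'E'
from h import *
for z in (.055,.06,.065): print(px2w('side',(206.9,183.5),z), w2px('side',[[.6685,-.0705,z]]))
E
```

```text
[ 0.67561395 -0.08740203  0.055     ] [[208.83930897 185.70278565]]
[ 0.67365136 -0.07374109  0.06      ] [[208.72534289 183.90387238]]
[ 0.67168877 -0.06008015  0.065     ] [[208.61097922 182.09868353]]
```

```bash
python3 -m crank '1 0 15 0 0 0; 1 0 15 0 0 0; 0 0 4 0 0 0; 0 0 0 0 0 0; 0 0 0 0 0 0' -.2|grep cont;  python3 plan.py .671 -.071 -.011 -.274 1; python3 - <<'E'
from h import *
snap('side','side15')
im=cv2.imread('pics/side15_raw.png')[120:220,160:270]; cv2.imwrite('pics/e5.png',cv2.resize(im,None,fx=6,fy=6,interpolation=cv2.INTER_CUBIC))
E
```

```text
contact_force: [0.2, -0.4, 0.2]
t 29.1 p [ 0.671  -0.0715  0.0041] th -0.2749 tilt [-0.0001 -0.    ] F [ 0.2 -0.4  0.2] op 0.402 q [-0.26  0.51  1.69 -0.    0.94  0.02]
total shift [-0.1 -0.4 15.1] turn [ 0.0001  0.0001 -0.0009]
-0.1 -0.4 15.1 0.0001 0.0001 -0.0009
```

View pics/e5.png

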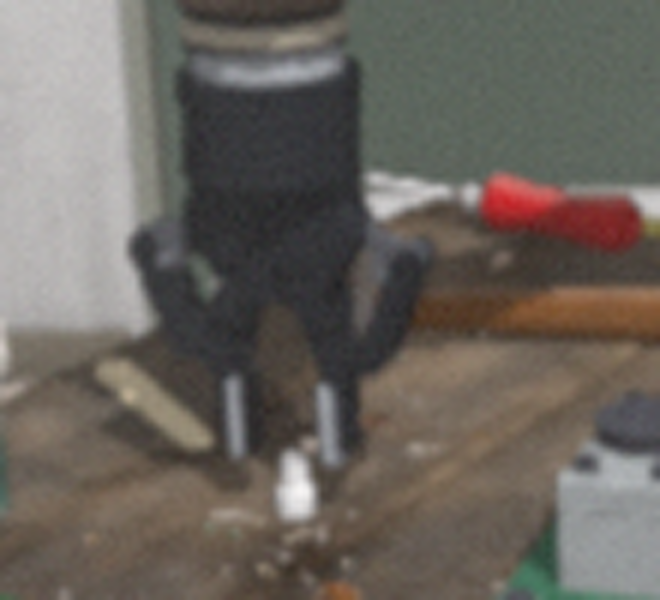

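```bash
python3 -m crank '-1 0 8 0 0 0; 0 0 8 0 0 0; 0 0 0 0 0 0; 0 0 0 0 0 0'|grep -E 'eef|cont'; python3 -m crank '0 0 0 0 0 0; 0 0 0 0 0 0; 0 0 0 0 0 0; 0 0 0 0 0 0; 0 0 0 0 0 0' -.9 25|grep -E 'eef|cont|open'; python3 - <<'E'
from h import *
snap('side','side16')
im=cv2.imread('pics/side16_raw.png')[140:220,175:255]; cv2.imwrite('pics/e6.png',cv2.resize(im,None,fx=7,fy=7,interpolation=cv2.INTER_CUBIC))
E
```

```text
eef_pos: [0.6696, -0.071, -0.0125]
contact_force: [0.3, 0.4, 0.5]
eef_pos: [0.6699, -0.0711, -0.0119]
contact_force: [-1.3, -0.1, 2.7]
opening: 0.169
```

View pics/e6.png

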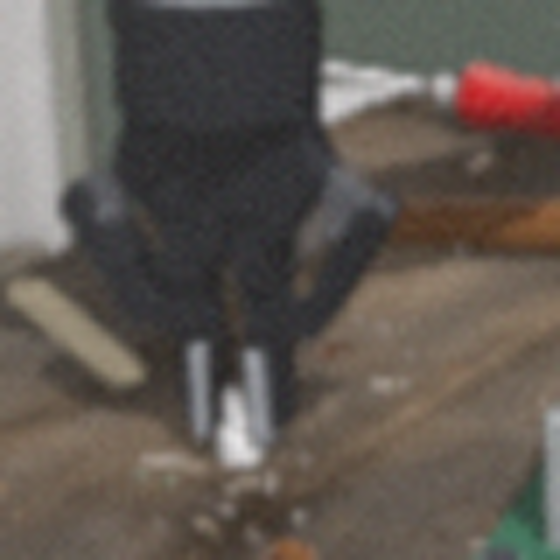

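```bash
python3 -m crank '0 0 0 0 0 0; 0 0 0 0 0 0; 0 0 3 0 0 0; 0 0 0 0 0 0' -.5|grep -E 'eef|cont|open'; python3 -m crank '0 0 0 0 0 0; 0 0 0 0 0 0; 0 0 0 0 0 0; 0 0 0 0 0 0; 0 0 0 0 0 0' -.9 25|grep -E 'eef|cont|open'
```

```text
eef_pos: [0.6692, -0.0709, -0.016]
contact_force: [-0.2, 0.5, 0.2]
opening: 0.246
eef_pos: [0.6696, -0.0711, -0.0153]
contact_force: [-0.5, 0.6, -0.6]
opening: 0.175
```

```bash
python3 -m crank '0 0 0 0 0 0; 0 0 -5 0 0 0; 0 0 -20 0 0 0; 0 0 -40 0 0 0; 0 0 -45 0 0 0' -.9 50 |grep -E 'eef|cont|open'; python3 -m crank '0 0 0 0 0 0; 0 0 0 0 0 0; 0 0 0 0 0 0' |grep -E 'eef|cont|open'; python3 - <<'E'
from h import *
snap('side','side17')
im=cv2.imread('pics/side17_raw.png')[100:210,165:255]; cv2.imwrite('pics/e7.png',cv2.resize(im,None,fx=6,fy=6,interpolation=cv2.INTER_CUBIC))
E
```

```text
eef_pos: [0.6696, -0.0711, 0.0968]
contact_force: [0.0, -0.6, 0.0]
opening: 0.158
eef_pos: [0.6685, -0.0708, 0.0931]
contact_force: [0.7, -0.4, -1.1]
opening: 0.158
```

View pics/e7.png

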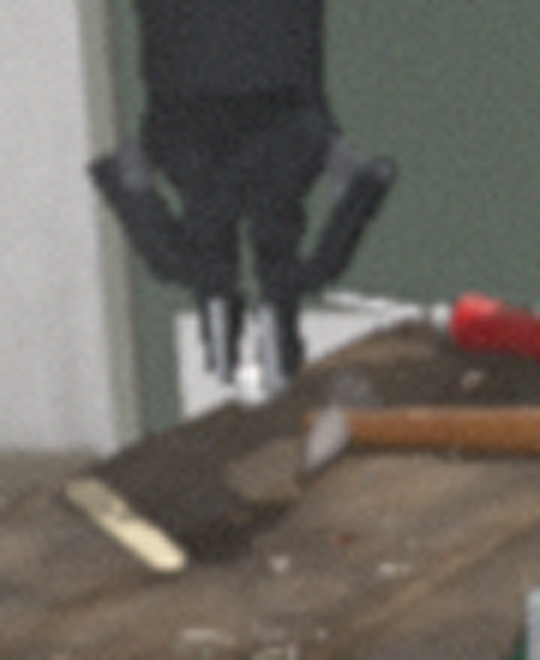

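The die is lifted and hangs upright between the pads, foot at (258,400) in the crop. Now I'll check the holder pose from the top camera before inserting.

```bash
python3 - <<'E'
from fitp import *
snap('top','top17')
im={'top':cv2.imread('pics/top17_raw.png')}
a=fit5('die_holder',[.515,-.0045,.039,-.274,0],im,(1,1,0,1,0))[0]; print(a)
overlay('top',im['top'],[pose6(SH['die_holder'][0],a)],(200,155,90,80),7,'o8')
E
python3 plan.py .5152 -.0047 .10 -.274 5
```

```text
[ 0.5784651  -0.04511095  0.039      -0.19851878  0.        ]
t 32.55 p [ 0.6686 -0.0708  0.093 ] th -0.2749 tilt [-0.0038  0.001 ] F [-0.8 -0.5 -0.8] op 0.16 q [-0.26  0.39  1.67 -0.    1.09  0.02]
total shift [-165.7  -22.    -6.4] turn [ 0.0001  0.004  -0.0009]
-33.1 -4.4 -1.3 0 0.0008 -0.0002; -33.1 -4.4 -1.3 0 0.0008 -0.0002; -33.1 -4.4 -1.3 0 0.0008 -0.0002; -33.1 -4.4 -1.4 0 0.0008 -0.0002; -33.1 -4.4 -1.4 0 0.0008 -0.0002
```

View pics/o8.png

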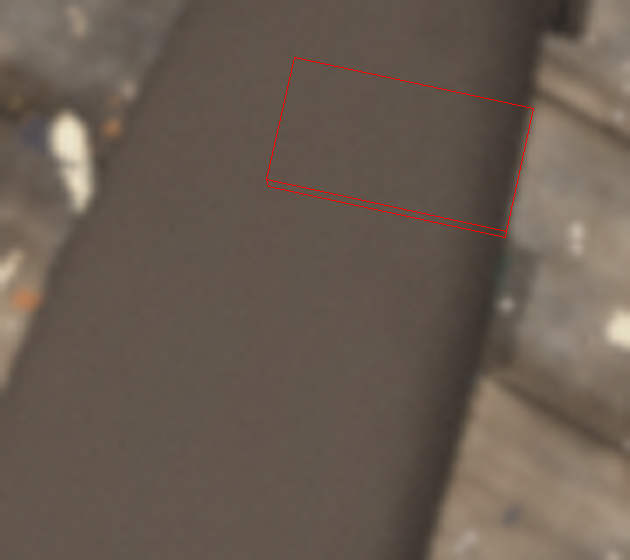

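The arm blocks the top view there, so I'll use the holder's release pose (0.515, -0.0046).

```bash
python3 -m crank '-33 -4.4 0 0 .001 0; -33 -4.4 0 0 0 0; -33 -4.4 0 0 0 0; -33 -4.4 0 0 0 0; -33 -4.4 0 0 0 0' |grep -E 'cont|open'; python3 -m crank '0 0 0 0 0 0; 0 0 0 0 0 0; 0 0 15 0 0 0; 0 0 15 0 0 0; 0 0 0 0 0 0' |grep -E 'cont|open'; python3 -m crank '0 0 0 0 0 0; 0 0 0 0 0 0' |grep -E 'cont|open';  python3 plan.py .515 -.0046 .058 -.274 1; python3 - <<'E'
from h import *
snap('side','side18')
im=cv2.imread('pics/side18_raw.png')[110:230,210:320]; cv2.imwrite('pics/e8.png',cv2.resize(im,None,fx=6,fy=5,interpolation=cv2.INTER_CUBIC))
E
```

```text
contact_force: [-0.6, -0.1, 0.2]
opening: 0.161
contact_force: [0.6, 0.2, -1.6]
opening: 0.157
contact_force: [-0.3, 0.1, -0.1]
opening: 0.153
t 34.05 p [ 0.5174 -0.0052  0.0652] th -0.2749 tilt [ 0.0011 -0.0003] F [-0.3  0.1 -0.1] op 0.153 q [-0.21  0.11  2.07 -0.    0.96  0.07]
total shift [-2.5  0.   7.2] turn [-0.     -0.0011 -0.0009]
-2.5 0 7.2 -0 -0.0011 -0.0009
```

View pics/e8.png

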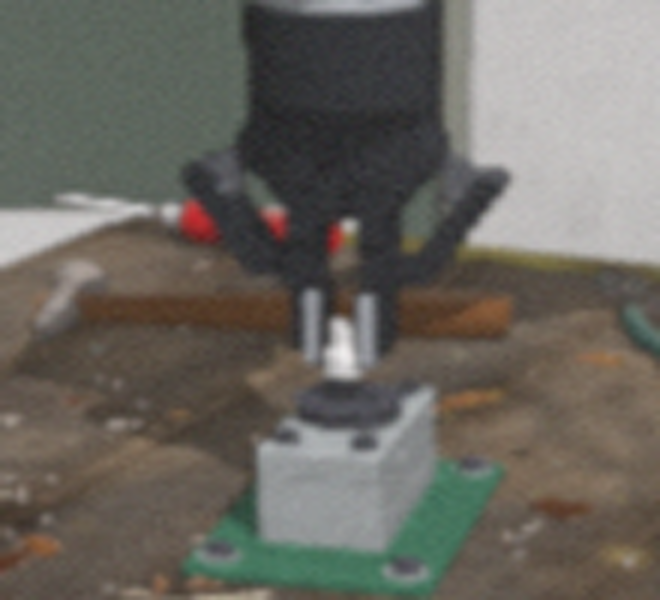

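The die hangs at column 343 and the boss centre is at 350, which agrees with the computed -2.5 mm correction. Correcting and lowering.

```bash
python3 -m crank '-2.5 0 5 0 -.001 0; 0 0 0 0 0 0; 0 0 0 0 0 0; 0 0 0 0 0 0' |grep -E 'eef|cont'; for i in 1 2 3; do python3 -m crank '0 0 3 0 0 0; 0 0 0 0 0 0; 0 0 0 0 0 0'|grep -E 'eef|cont'; done; python3 plan.py .515 -.0046 .046 -.274 1
```

```text
eef_pos: [0.5146, -0.0045, 0.0598]
contact_force: [-1.0, 0.6, 0.3]
eef_pos: [0.5145, -0.0044, 0.0566]
contact_force: [0.3, -0.2, -0.7]
eef_pos: [0.5145, -0.0044, 0.0537]
contact_force: [-0.6, -0.8, 0.0]
eef_pos: [0.5145, -0.0044, 0.0507]
contact_force: [-0.8, 0.9, -0.2]
t 35.73 p [ 0.5145 -0.0044  0.0507] th -0.2749 tilt [-0.0009  0.0002] F [-0.8  0.9 -0.2] op 0.156 q [-0.21  0.13  2.08  0.    0.93  0.07]
total shift [0.6 0.  4.7] turn [ 0.      0.0009 -0.0009]
0.6 0 4.7 0 0.0009 -0.0009
```

```bash
for i in 1 2; do python3 -m crank '0.2 0 2 0 0 0; 0 0 0 0 0 0; 0 0 0 0 0 0'|grep -E 'eef|cont'; done;  python3 -m crank '0 0 1 0 0 0; 0 0 0 0 0 0; 0 0 0 0 0 0'|grep -E 'eef|cont|open'
```

```text
eef_pos: [0.5147, -0.0045, 0.0487]
contact_force: [-0.4, -0.3, -0.2]
eef_pos: [0.5152, -0.0046, 0.0476]
contact_force: [-1.8, 0.4, 5.3]
eef_pos: [0.5152, -0.0046, 0.0474]
contact_force: [-4.6, 0.9, 10.4]
opening: 0.157
```

```bash
python3 -m crank '0 0 -1 0 0 0; 0 0 0 0 0 0; 0 0 0 0 0 0; 0 0 0 0 0 0' -.4 30|grep -E 'eef|cont|open'; python3 -m crank '0 0 -15 0 0 0; 0 0 -25 0 0 0; 0 0 -40 0 0 0; 0 0 0 0 0 0; 0 0 0 0 0 0'|grep -E 'eef|cont|open'; python3 - <<'E'
from h import *
snap('side','side19')
im=cv2.imread('pics/side19_raw.png')[150:230,225:305]; cv2.imwrite('pics/e9.png',cv2.resize(im,None,fx=8,fy=7,interpolation=cv2.INTER_CUBIC))
E
```

```text
eef_pos: [0.5154, -0.0046, 0.0472]
contact_force: [-1.0, 0.1, 4.4]
opening: 0.296
eef_pos: [0.5144, -0.0044, 0.1263]
contact_force: [0.5, 0.3, -0.7]
opening: 0.298
```

View pics/e9.png

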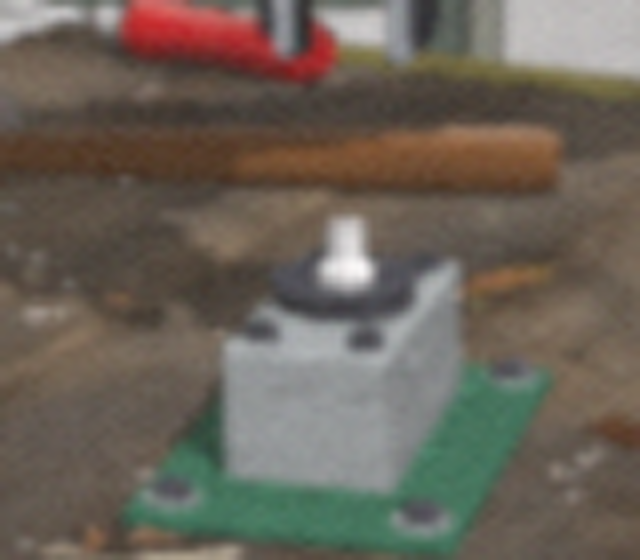

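```bash
python3 - <<'E'
from h import *
for z in (.083,.087,.091): print(z,w2px('side',[[.5152,-.0046,z],[.5152,-.0088,z]]))
q=w2px('side',[[.5152,-.0046,.068],[.5152,-.0088,.068]]);print('boss top centre',q)
im=cv2.imread('pics/side19_raw.png').min(2)
print(im[176:200,266:271])
E
```

```text
0.083 [[268.12500467 183.58162404]
 [268.08767054 182.98536482]]
0.087 [[268.11576993 182.03107678]
 [268.07841731 181.44017412]]
0.091 [[268.10650749 180.47587787]
 [268.06913643 179.89036655]]
boss top centre [[268.15939031 189.35510183]
 [268.12212602 188.73906111]]
[[ 51  50  41  42  50]
 [ 69  62  53  53  58]
 [ 80  79  73  77  79]
 [ 85  82  88  85  90]
 [ 96 103 107 107  93]
 [128 152 164 161 125]
 [146 181 197 187 140]
 [154 191 207 198 147]
 [155 196 215 207 148]
 [156 193 214 208 151]
 [170 200 222 217 171]
 [204 222 238 239 218]
 [222 227 240 244 237]
 [196 207 225 224 221]
 [162 175 189 184 171]
 [117 131 143 136 123]
 [ 87  85  95  90  83]
 [ 67  64  67  67  70]
 [ 64  64  66  66  71]
 [ 94  89  90  85  81]
 [141 139 132 114 100]
 [162 162 134 105  90]
 [167 162 123  85  75]
 [170 164 131  98  94]]
```

The die stands upright in the bore. Its top edge is at raw row about 180.7, against 180.9 predicted for fully home. Next, the cup.

```bash
python3 plan.py .6025 .292 .08 -.277 8
```

```text
t 38.02 p [ 0.5139 -0.0044  0.1256] th -0.2749 tilt [-0.0031  0.0006] F [ 0.8 -0.7 -0.3] op 0.298 q [-0.21  0.02  2.04 -0.    1.08  0.07]
total shift [   5.  -309.3   45.5] turn [0.0002 0.0032 0.0021]
0.6 -38.7 5.7 0 0.0004 0.0003; 0.6 -38.7 5.7 0 0.0004 0.0003; 0.6 -38.7 5.7 0 0.0004 0.0003; 0.6 -38.7 5.7 0 0.0004 0.0003; 0.6 -38.7 5.7 0 0.0004 0.0003; 0.6 -38.7 5.7 0 0.0004 0.0003; 0.5 -38.7 5.7 0 0.0004 0.0003; 0.5 -38.7 5.7 0 0.0004 0.0003
```

```bash
python3 -m crank '.6 -39 0 0 0 0; .6 -39 3 0 0 0; .6 -39 7 0 0 0; .6 -38.5 7 0 0 0; .6 -38.5 7 0 0 0' 0.3 |grep -E 'cont|open'; python3 -m crank '.6 -38.5 7 0 .001 0; .5 -38.5 7 0 0 0; .5 -38.5 7 0 0 0; 0 0 20 0 0 0; 0 0 0 0 0 0' |grep -E 'cont|open'; python3 -m crank '0 0 0 0 0 0; 0 0 0 0 0 0' |grep -E 'cont|open';  python3 plan.py .6025 .292 .005 -.277 1; python3 - <<'E'
from h import *
snap('side','side20'); snap('top','top20')
im=cv2.imread('pics/side20_raw.png')[180:310,160:290]; cv2.imwrite('pics/e10.png',cv2.resize(im,None,fx=4.5,fy=4.5,interpolation=cv2.INTER_CUBIC))
E
```

```text
contact_force: [-0.2, -0.3, -0.6]
opening: 0.648
contact_force: [-0.3, -1.2, -0.7]
opening: 0.654
contact_force: [-0.2, 0.2, 0.6]
opening: 0.652
t 39.52 p [0.6038 0.2913 0.0625] th -0.2761 tilt [0.0011 0.0001] F [-0.2  0.2  0.6] op 0.652 q [ 0.3   0.42  1.69 -0.    1.03  0.57]
total shift [-1.5 -0.3 57.5] turn [-0.0004 -0.001   0.0009]
-1.5 -0.3 57.5 -0.0004 -0.001 0.0009
```

View pics/e10.png

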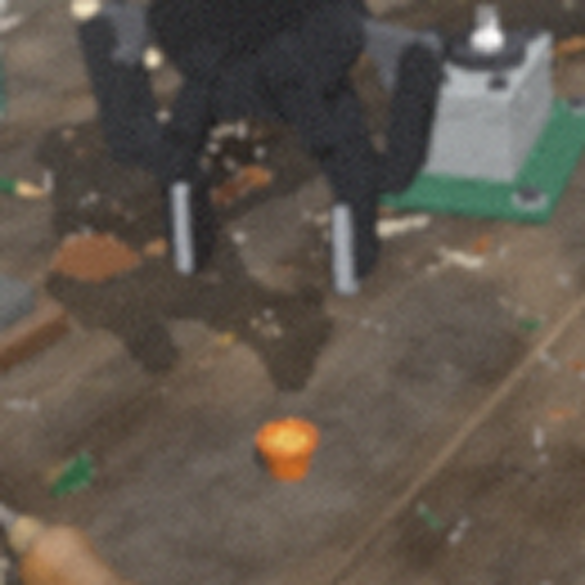

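View pics/top20.png

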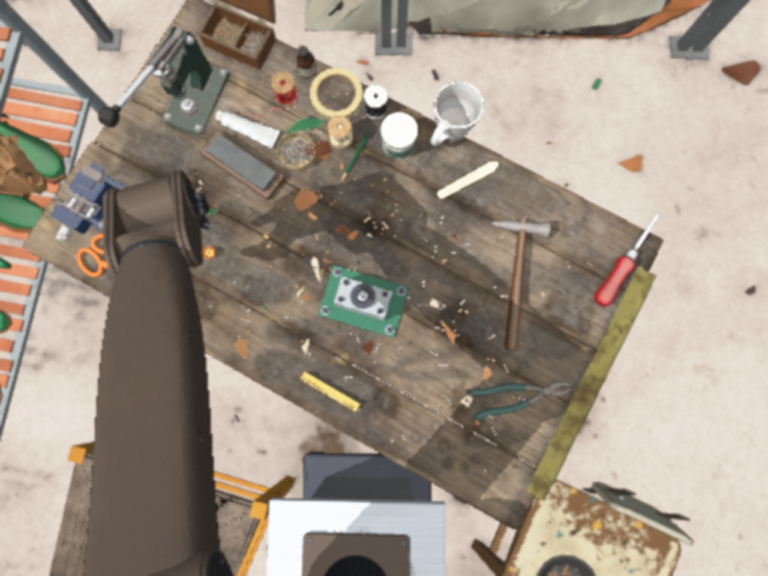

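Top view: the stack is at (363,297) with the die in the centre of the boss. The gripper is above the cup, so I'll descend.

```bash
python3 -m crank '-1.5 0 20 0 0 0; 0 0 20 0 0 0; 0 0 16 0 0 0; 0 0 10 0 0 0; 0 0 5 0 0 0' 0 |grep -E 'cont|open'; python3 -m crank '0 0 0 0 0 0; 0 0 0 0 0 0; 0 0 0 0 0 0' |grep -E 'cont|open';  python3 plan.py .6025 .292 -.013 -.277 1; python3 - <<'E'
from h import *
snap('side','side21')
im=cv2.imread('pics/side21_raw.png')[200:310,170:280]; cv2.imwrite('pics/e11.png',cv2.resize(im,None,fx=5.4,fy=5.4,interpolation=cv2.INTER_CUBIC))
E
```

```text
contact_force: [-0.8, 0.1, -0.1]
opening: 0.499
contact_force: [-0.2, -0.1, -0.6]
opening: 0.495
t 40.62 p [ 0.6025  0.2926 -0.0085] th -0.2749 tilt [0.0015 0.0003] F [-0.2 -0.1 -0.6] op 0.495 q [ 0.3   0.52  1.71 -0.    0.92  0.58]
total shift [0.2 0.6 4.5] turn [-0.0007 -0.0014  0.0021]
0.2 0.6 4.5 -0.0007 -0.0014 0.0021
```

View pics/e11.png

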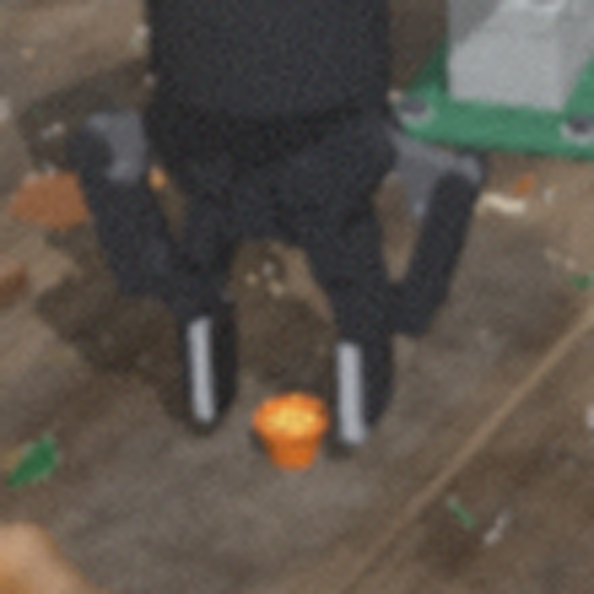

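```bash
python3 -m crank '0 0.4 4.5 0 0 0; 0 0 0 0 0 0; 0 0 0 0 0 0' |grep -E 'eef|cont|open'; python3 -m crank '0 0 0 0 0 0; 0 0 0 0 0 0; 0 0 0 0 0 0; 0 0 0 0 0 0; 0 0 0 0 0 0' -.8 20 |grep -E 'eef|cont|open'; python3 -m crank '0 0 -3 0 0 0; 0 0 -10 0 0 0; 0 0 -25 0 0 0; 0 0 -30 0 0 0; 0 0 0 0 0 0' |grep -E 'eef|cont|open'; python3 plan.py .5464 .1066 .06 -.277 4; python3 - <<'E'
from h import *
snap('side','side22')
im=cv2.imread('pics/side22_raw.png')[180:290,170:280]; cv2.imwrite('pics/e12.png',cv2.resize(im,None,fx=5.4,fy=5.4,interpolation=cv2.INTER_CUBIC))
E
```

```text
eef_pos: [0.6017, 0.292, -0.014]
contact_force: [-0.4, 0.5, -0.2]
opening: 0.499
eef_pos: [0.602, 0.2921, -0.0136]
contact_force: [-0.9, 1.0, 0.8]
opening: 0.251
eef_pos: [0.6044, 0.2929, 0.0583]
contact_force: [0.4, -0.6, -1.2]
opening: 0.249
t 42.3 p [0.6044 0.2929 0.0583] th -0.2749 tilt [0.0074 0.0021] F [ 0.4 -0.6 -1.2] op 0.249 q [ 0.3   0.43  1.69 -0.    1.02  0.58]
total shift [ -5.3 195.1  -2.6] turn [-0.0041 -0.0065  0.0021]
-1.3 48.8 -0.6 -0.001 -0.0016 0.0005; -1.3 48.8 -0.6 -0.001 -0.0016 0.0005; -1.3 48.8 -0.5 -0.001 -0.0016 0.0005; -1.2 48.8 -0.5 -0.001 -0.0016 0.0005
```

View pics/e12.png

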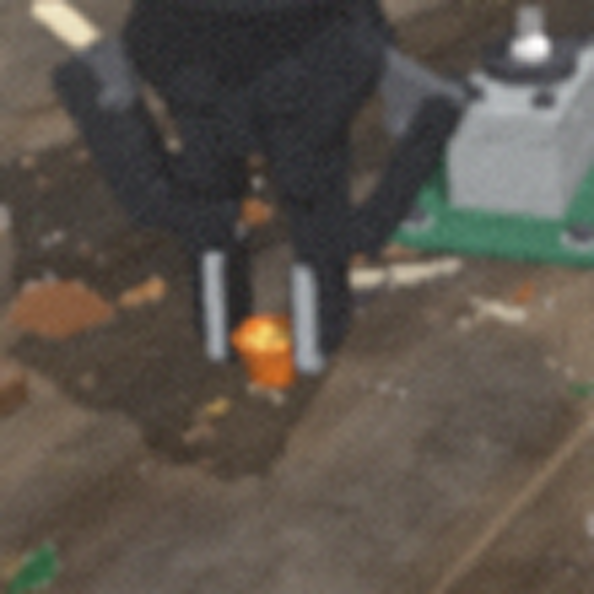

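The cup is held level at (268,350) in the crop. Moving it to just left of the bolster.

```bash
python3 -m crank '-1 35 -1 0 0 0; -1 40 0 0 0 0; -1 40 0 0 0 0; -1 40 0 0 0 0; -1 40 0 0 0 0' |grep -E 'eef|cont|open'; python3 -m crank '0 0 0 0 0 0; 0 0 0 0 0 0; 0 0 0 0 0 0' |grep -E 'eef|cont|open'; python3 plan.py .5464 .1066 -.005 -.277 4; python3 - <<'E'
from h import *
snap('side','side23')
E
```

```text
eef_pos: [0.5422, 0.1046, 0.0534]
contact_force: [0.2, 0.2, -0.4]
opening: 0.25
eef_pos: [0.5441, 0.1066, 0.0548]
contact_force: [0.1, -0.2, -0.1]
opening: 0.244
t 43.35 p [0.5441 0.1066 0.0548] th -0.2738 tilt [-0.0004  0.0001] F [ 0.1 -0.2 -0.1] op 0.244 q [0.01 0.21 1.98 0.   0.95 0.28]
total shift [ 2.3 -0.6 59.8] turn [0.     0.0004 0.0032]
0.6 -0.2 14.9 0 0.0001 0.0008; 0.6 -0.2 14.9 0 0.0001 0.0008; 0.6 -0.2 14.9 0 0.0001 0.0008; 0.6 -0.2 14.9 0 0.0001 0.0008
```

View pics/side23.png

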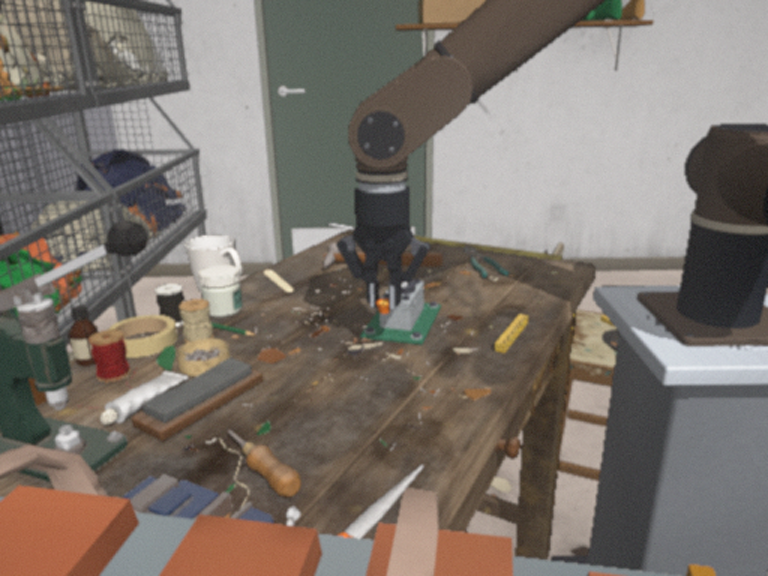

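```bash
python3 - <<'E'
from h import *
print(w2px('top',[[.5464,.1066,.0]])*1.5, px2w('top',(210.5,178),0), px2w('top',(204,230),0))
im=cv2.imread('pics/top20_raw.png')[150:250,180:280]; cv2.imwrite('pics/e13.png',cv2.resize(im,None,fx=6,fy=6,interpolation=cv2.INTER_CUBIC))
E
```

```text
[[305.20430562 283.57865178]] [0.5788587  0.08750592 0.        ] [0.42962845 0.10098325 0.        ]
```

View pics/e13.png

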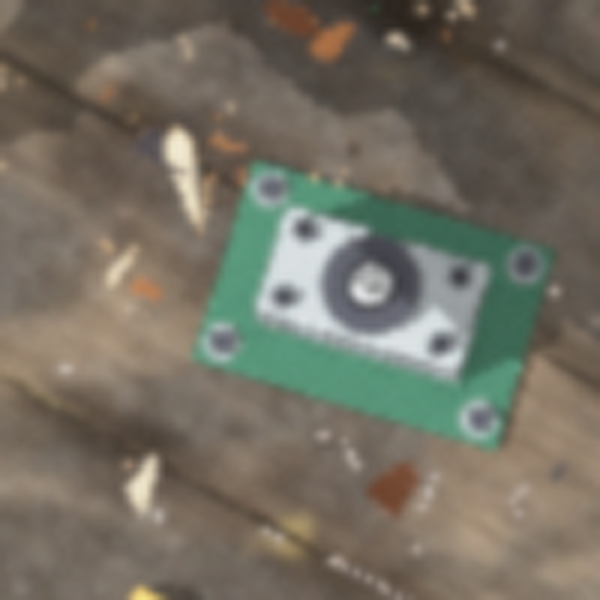

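```bash
python3 -m crank '1 0 15 0 0 0; 1 -.5 15 0 0 0; 0 0 15 0 0 0; 0 0 10 0 0 0; 0 0 0 0 0 0' |grep -E 'eef|cont|open'; python3 -m crank '0 0 8 0 0 0; 0 0 3.5 0 0 0; 0 0 0 0 0 0; 0 0 0 0 0 0' |grep -E 'eef|cont|open'; python3 plan.py .5464 .1066 -.0135 -.277 1
```

```text
eef_pos: [0.5451, 0.1056, -0.0012]
contact_force: [-0.4, 0.3, -0.5]
opening: 0.247
eef_pos: [0.5464, 0.1057, -0.011]
contact_force: [-0.3, 1.1, -0.9]
opening: 0.25
t 44.52 p [ 0.5464  0.1057 -0.011 ] th -0.2749 tilt [ 0.0007 -0.0001] F [-0.3  1.1 -0.9] op 0.25 q [ 0.01  0.32  1.99 -0.    0.83  0.28]
total shift [-0.2 -0.9  2.5] turn [-0.0001 -0.0007  0.0021]
-0.2 -0.9 2.5 -0.0001 -0.0007 0.0021
```

```bash
python3 -m crank '0 0 2 0 0 0; 0 0 0 0 0 0; 0 0 .5 0 0 0; 0 0 0 0 0 0' |grep -E 'eef|cont|open';  python3 -m crank '0 0 0 0 0 0; 0 0 0 0 0 0; 0 0 0 0 0 0; 0 0 0 0 0 0' 0.1|grep -E 'eef|cont|open'; python3 -m crank '0 0 -10 0 0 0; 0 0 -30 0 0 0; 0 0 -45 0 0 0; 0 0 -45 0 0 0; 0 0 0 0 0 0' |grep -E 'eef|cont|open'; python3 - <<'E'
from h import *
snap('side','side24')
im=cv2.imread('pics/side24_raw.png')[150:260,210:320]; cv2.imwrite('pics/e14.png',cv2.resize(im,None,fx=5.4,fy=5.4,interpolation=cv2.INTER_CUBIC))
E
```

```text
eef_pos: [0.5462, 0.1057, -0.0137]
contact_force: [-0.9, 0.4, -0.1]
opening: 0.248
eef_pos: [0.5461, 0.1057, -0.0138]
contact_force: [-0.2, 0.4, 0.2]
opening: 0.549
eef_pos: [0.5497, 0.1058, 0.1221]
contact_force: [1.3, -0.2, 0.2]
opening: 0.548
```

View pics/e14.png

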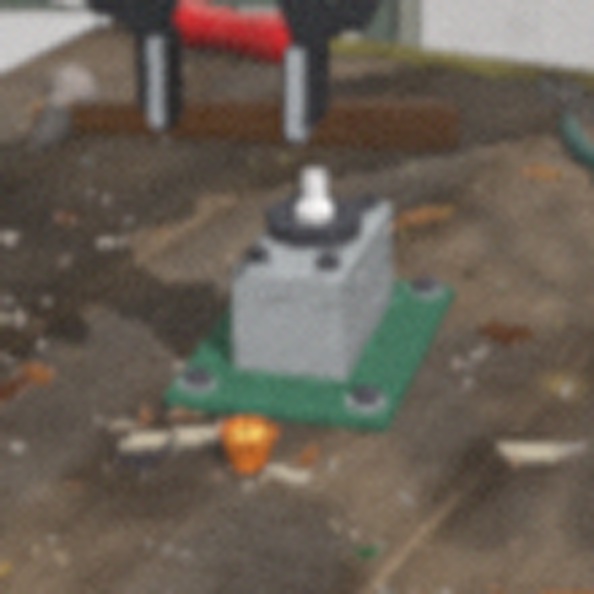

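The cup stands upright at (248,445) in the crop, just off the plate's left edge. Now the hammer pose.

```bash
python3 - <<'E'
from h import *
im=cv2.imread('pics/top20_raw.png'); 
b=lambda x,y:(x/5+310-.4,y/5+130-.4)
for n,p,z in (('butt end',b(153,519),.01),('butt c',b(154,505),.016),('mid',b(172,320),.016),('neck',b(188,140),.016),('peen tip',b(88,93),.013),('face',b(285,115),.013),('headtop',b(197,72),.016)):
    print(n,px2w('top',p,z).round(4))
hsv=cv2.cvtColor(im,cv2.COLOR_BGR2HSV)[130:245,310:390]
m=((hsv[:,:,1]>95)&(hsv[:,:,0]<15)).astype(np.uint8); n,l,st,ce=cv2.connectedComponentsWithStats(m); k=1+np.argmax(st[1:,4]); print(st[k],ce[k])
ys,xs=np.nonzero(l==k)
for y in range(st[k][1]+2,st[k][1]+st[k][3],8):
    r=xs[ys==y]; print(y+130,r.min()+310,r.max()+310, px2w('top',((r.min()+r.max())/2+310,y+130),.016)[:2].round(4))
E
python3 - <<'E'
import sys; sys.path.insert(0,'.')
from h import *
S=cv2.imread('pics/side20_raw.png')[150:200,200:310]; cv2.imwrite('pics/hs.png',cv2.resize(S,None,fx=7,fy=7,interpolation=cv2.INTER_CUBIC))
E
```

```text
butt end [ 0.4259 -0.2802  0.01  ]
butt c [ 0.4333 -0.2798  0.016 ]
mid [ 0.5372 -0.2915  0.016 ]
neck [ 0.6411 -0.3023  0.016 ]
peen tip [ 0.6686 -0.2462  0.013 ]
face [ 0.6573 -0.3586  0.013 ]
headtop [ 0.6811 -0.3082  0.016 ]
[ 27  25  10  78 172] [31.26744186 65.15697674]
157 345 346 [ 0.6428 -0.2975]
165 344 345 [ 0.6195 -0.2943]
173 343 344 [ 0.5962 -0.291 ]
181 342 344 [ 0.5732 -0.2892]
189 341 343 [ 0.5503 -0.2861]
197 340 342 [ 0.5275 -0.2829]
205 339 341 [ 0.5048 -0.2797]
213 338 340 [ 0.4823 -0.2766]
221 338 339 [ 0.4599 -0.2749]
229 337 338 [ 0.4376 -0.2718]
```

View pics/hs.png

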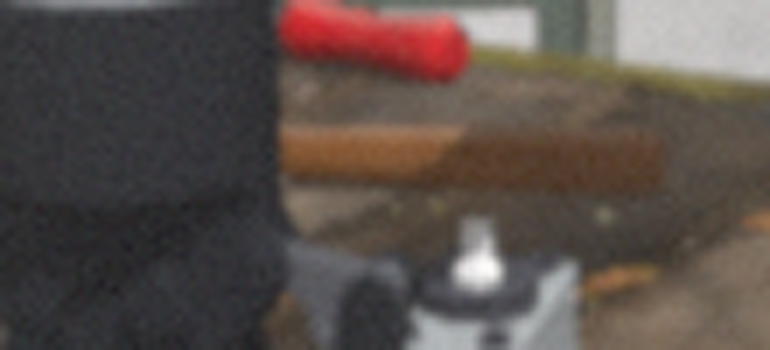

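```bash
python3 - <<'E'
from h import *
psi=-.277; o=np.array([.515,-.0045]); X=np.array([np.cos(psi),np.sin(psi)]); Y=np.array([-X[1],X[0]])
f=lambda a,b:o+a*X+b*Y
for n,a,b in(('origin',0,-.135),('grip',.02,-.14),('butt',-.126,-.14),('head',.11,-.14),('peen',.11,-.095),('face',.11,-.189)):
    P=f(a,b); print(n,P.round(4),(w2px('top',[[*P,0]])*1.5).round(0))
E
python3 plan.py .5734 -.2953 .10 -1.679 10
```

```text
origin [ 0.4781 -0.1344] [[431. 321.]]
grip [ 0.496  -0.1446] [[437. 312.]]
butt [ 0.3555 -0.1047] [[415. 387.]]
head [ 0.5825 -0.1692] [[450. 267.]]
peen [ 0.5948 -0.126 ] [[427. 261.]]
face [ 0.5691 -0.2164] [[475. 274.]]
t 46.2 p [0.5478 0.1058 0.1192] th -0.2749 tilt [ 0.0059 -0.    ] F [-0.4 -0.1 -0.5] op 0.553 q [ 0.01  0.12  1.95 -0.    1.07  0.28]
total shift [133.4 379.1  19.4] turn [-0.0053 -0.0036  1.4041]
13.3 37.9 1.9 -0.0005 -0.0004 0.14; 18.5 35.7 2 -0.0005 -0.0004 0.14; 23.3 32.7 2 -0.0005 -0.0004 0.14; 27.7 29.1 2 -0.0005 -0.0004 0.14; 31.5 25 2 -0.0005 -0.0004 0.14; 34.7 20.3 2 -0.0005 -0.0004 0.14; 37.2 15.3 2 -0.0005 -0.0004 0.14; 38.9 9.9 2 -0.0005 -0.0004 0.14; 39.9 4.4 2 -0.0005 -0.0004 0.14; 40.2 -1.3 1.9 -0.0005 -0.0004 0.14
```

```bash
python3 -m crank '13 38 0 0 0 .14; 18.5 35.5 0 0 0 .14; 23.5 32.5 0 0 0 .14; 27.5 29 0 0 0 .14; 31.5 25 0 0 0 .14' |grep -E 'eef|cont|open'; python3 -m crank '34.5 20.5 3 0 0 .14; 37 15 4 0 0 .14; 39 10 4 0 0 .14; 40 4.5 4 0 0 .14; 40 -1.3 4 0 0 .14' |grep -E 'eef|cont|open'; python3 -m crank '0 0 0 0 0 0; 0 0 0 0 0 0; 0 0 0 0 0 0' |grep -E 'eef|cont|open'; python3 plan.py .5734 -.2953 .05 -1.679 3
```

```text
eef_pos: [0.5577, -0.0952, 0.1145]
contact_force: [0.4, 0.0, -0.2]
opening: 0.546
eef_pos: [0.571, -0.2951, 0.0951]
contact_force: [0.5, -0.5, -0.1]
opening: 0.554
eef_pos: [0.5718, -0.293, 0.0967]
contact_force: [-0.0, 0.2, -0.0]
opening: 0.546
t 47.83 p [ 0.5718 -0.293   0.0967] th -1.6731 tilt [-0.0008  0.0009] F [-0.   0.2 -0. ] op 0.546 q [-0.63  0.33  1.74  0.    1.07  1.04]
total shift [ 2.1 -1.8 46.7] turn [0.0009 0.0008 0.0059]
0.7 -0.6 15.6 0.0003 0.0003 0.002; 0.7 -0.6 15.6 0.0003 0.0003 0.002; 0.7 -0.6 15.6 0.0003 0.0003 0.002
```

```bash
python3 -m crank '1 -1 16 0 0 .003; 1 -1 16 0 0 .003; 0 0 15 0 0 0; 0 0 0 0 0 0; 0 0 0 0 0 0' |grep -E 'eef|cont|open'; python3 plan.py .5734 -.2953 .0 -1.679 3; python3 - <<'E'
from h import *
snap('side','side25'); snap('top','top25')
im=cv2.imread('pics/side25_raw.png')[90:200,180:330]; a=cv2.resize(im,None,fx=4.5,fy=4.5,interpolation=cv2.INTER_CUBIC)
cv2.imwrite('pics/e15.png',a)
im=cv2.imread('pics/top25_raw.png')[130:250,290:400]; cv2.imwrite('pics/e16.png',cv2.resize(im,None,fx=4.5,fy=4.5,interpolation=cv2.INTER_CUBIC))
E
```

```text
eef_pos: [0.574, -0.2968, 0.0502]
contact_force: [-0.5, -0.1, 0.0]
opening: 0.55
t 48.45 p [ 0.574  -0.2968  0.0502] th -1.6809 tilt [ 0.0003 -0.0002] F [-0.5 -0.1  0. ] op 0.55 q [-0.63  0.39  1.75  0.    0.99  1.05]
total shift [-1.5  0.8 50.2] turn [-0.0003 -0.0001 -0.0019]
-0.5 0.3 16.7 -0.0001 -0 -0.0006; -0.5 0.3 16.7 -0.0001 -0 -0.0006; -0.5 0.3 16.7 -0.0001 -0 -0.0006
```

View pics/e15.png

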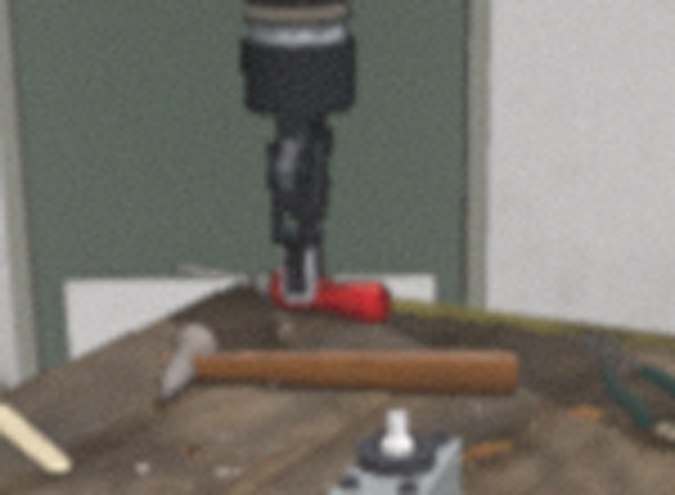

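View pics/e16.png

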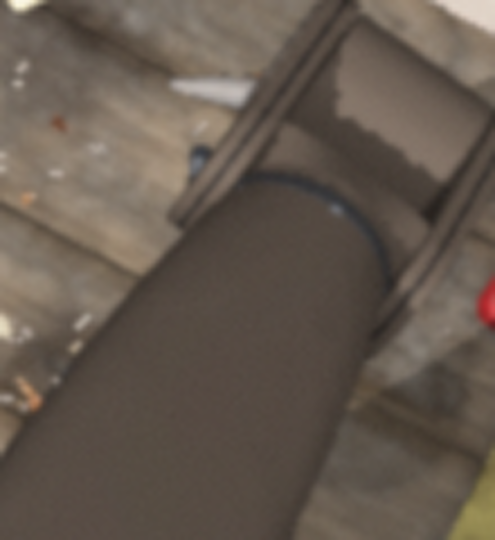

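The gripper is over the handle, about 40% of the way from head to butt (side crop column 298; handle spans 195-517). Descending.

```bash
python3 -m crank '-1 .5 16 0 0 0; 0 0 16 0 0 0; 0 0 14 0 0 0; 0 0 10 0 0 0; 0 0 0 0 0 0' |grep -E 'eef|cont|open'; python3 -m crank '0 0 6 0 0 0; 0 0 0 0 0 0; 0 0 0 0 0 0' |grep -E 'eef|cont|open'; python3 -m crank '0 0 0 0 0 0; 0 0 0 0 0 0; 0 0 0 0 0 0; 0 0 0 0 0 0; 0 0 0 0 0 0' -.9 30 |grep -E 'eef|cont|open'; python3 - <<'E'
from h import *
snap('side','side26')
im=cv2.imread('pics/side26_raw.png')[110:200,180:330]; a=cv2.resize(im,None,fx=4.5,fy=4.5,interpolation=cv2.INTER_CUBIC)
cv2.imwrite('pics/e17.png',a)
E
```

```text
eef_pos: [0.5727, -0.2951, -0.0073]
contact_force: [-0.1, -0.0, -0.4]
opening: 0.552
eef_pos: [0.5738, -0.2958, -0.0113]
contact_force: [-0.4, 0.7, 0.6]
opening: 0.545
eef_pos: [0.5738, -0.2955, -0.0112]
contact_force: [-0.6, 3.2, 3.8]
opening: 0.184
```

View pics/e17.png

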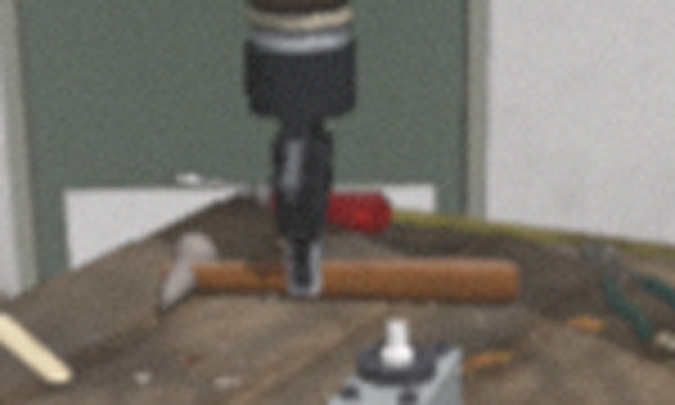

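```bash
python3 -m crank '0 0 0 0 0 0; 0 0 -3 0 0 0; 0 0 -10 0 0 0; 0 0 -20 0 0 0; 0 0 -20 0 0 0' -.9 110 |grep -E 'eef|cont|open'; python3 -m crank '0 0 0 0 0 0; 0 0 0 0 0 0; 0 0 0 0 0 0' |grep -E 'eef|cont|open'; python3 plan.py .496 -.1446 .042 -1.848 6; python3 - <<'E'
from h import *
snap('side','side27')
im=cv2.imread('pics/side27_raw.png')[90:200,180:330]; a=cv2.resize(im,None,fx=4.5,fy=4.5,interpolation=cv2.INTER_CUBIC)
cv2.imwrite('pics/e18.png',a)
E
```

```text
eef_pos: [0.5736, -0.2959, 0.0427]
contact_force: [0.3, -0.6, -4.2]
opening: 0.157
eef_pos: [0.5728, -0.2952, 0.0402]
contact_force: [0.0, 0.4, -4.4]
opening: 0.156
t 51.23 p [ 0.5728 -0.2952  0.0402] th -1.6809 tilt [-0.0014  0.001 ] F [ 0.   0.4 -4.4] op 0.156 q [-0.63  0.4   1.76 -0.    0.98  1.05]
total shift [-141.2   92.9   -1.5] turn [0.0016 0.0007 0.1671]
-23.5 15.5 -0.3 0.0003 0.0001 0.0279; -23.1 16.1 -0.3 0.0003 0.0001 0.0279; -22.6 16.8 -0.3 0.0003 0.0001 0.0279; -22.2 17.4 -0.3 0.0003 0.0001 0.0279; -21.7 18 -0.3 0.0003 0.0001 0.0279; -21.2 18.6 -0.3 0.0003 0.0001 0.0279
```

View pics/e18.png

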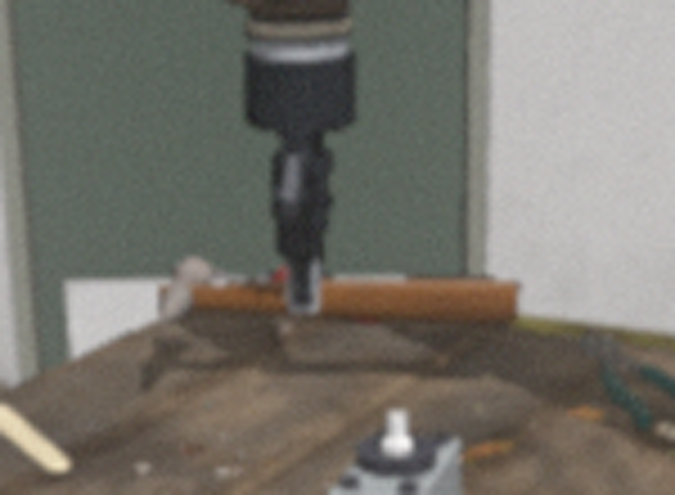

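The hammer is lifted and level (handle from (160,295) to (517,300)). Transferring.

```bash
python3 -m crank '-23 15.5 -.5 0 0 .028; -23 16 -.5 0 0 .028; -22.5 17 0 0 0 .028; -22 17.5 0 0 0 .028; -22 18 0 0 0 .028' |grep -E 'eef|cont|open'; python3 -m crank '-21 18.5 0 0 0 .028; 0 0 0 0 0 0; 0 0 0 0 0 0; 0 0 0 0 0 0' |grep -E 'eef|cont|open'; python3 plan.py .496 -.1446 -.0105 -1.848 3; python3 - <<'E'
from h import *
snap('side','side28');snap('top','top28')
E
```

```text
eef_pos: [0.5085, -0.1698, 0.0417]
contact_force: [-0.1, -0.8, -3.9]
opening: 0.156
eef_pos: [0.4972, -0.1466, 0.0425]
contact_force: [0.7, 0.9, -3.9]
opening: 0.154
t 52.4 p [ 0.4972 -0.1466  0.0425] th -1.8494 tilt [ 0.001  -0.0006] F [ 0.7  0.9 -3.9] op 0.154 q [-0.48  0.15  2.08 -0.    0.91  1.37]
total shift [-1.7  1.7 52.9] turn [-0.0011 -0.0003 -0.0014]
-0.6 0.6 17.6 -0.0004 -0.0001 -0.0005; -0.6 0.6 17.6 -0.0004 -0.0001 -0.0005; -0.5 0.6 17.7 -0.0004 -0.0001 -0.0005
```

View pics/side28.png

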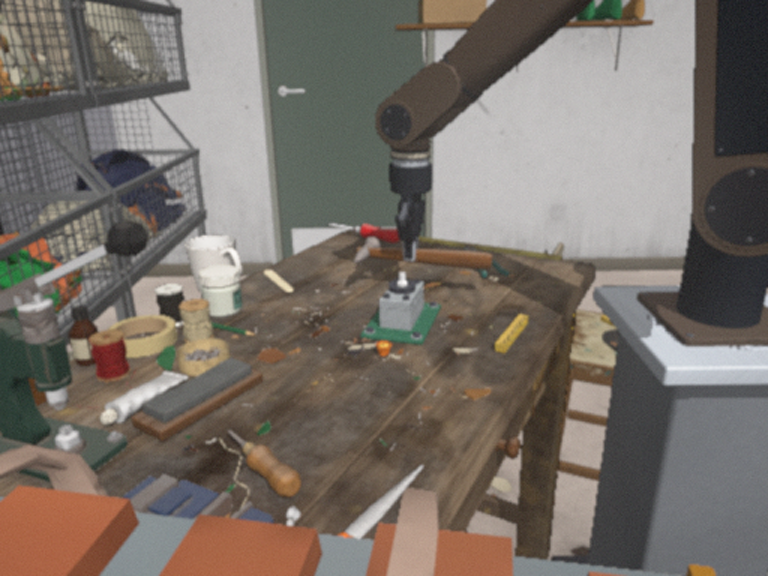

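View pics/top28.png

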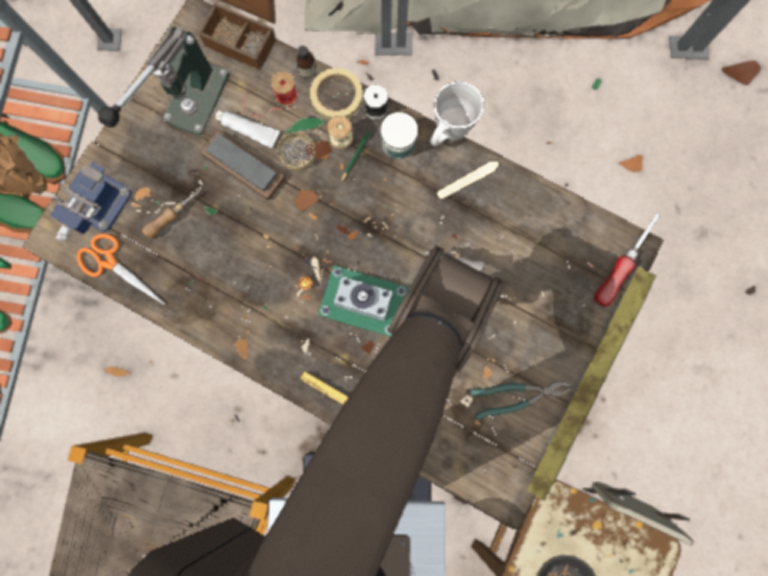

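```bash
python3 -m crank '-.5 .6 18 0 0 0; 0 .6 18 0 0 0; 0 0 10 0 0 0; 0 0 3 0 0 0; 0 0 0 0 0 0' |grep -E 'eef|cont|open'; python3 -m crank '0 0 2 0 0 0; 0 0 0 0 0 0; 0 0 0 0 0 0' |grep -E 'eef|cont|open'; python3 -m crank '0 0 1.5 0 0 0; 0 0 0 0 0 0; 0 0 0 0 0 0' |grep -E 'eef|cont|open'
```

```text
eef_pos: [0.4956, -0.145, -0.007]
contact_force: [0.4, -0.9, -4.1]
opening: 0.156
eef_pos: [0.4957, -0.1451, -0.0084]
contact_force: [1.0, -0.1, -3.8]
opening: 0.156
eef_pos: [0.4955, -0.145, -0.0103]
contact_force: [-0.0, 0.5, -3.9]
opening: 0.153
```

```bash
python3 -m crank '0 0 1 0 0 0; 0 0 0 0 0 0; 0 0 0 0 0 0' |grep -E 'eef|cont|open'; python3 -m crank '0 0 .7 0 0 0; 0 0 0 0 0 0; 0 0 0 0 0 0' |grep -E 'eef|cont|open'
```

```text
eef_pos: [0.4956, -0.1451, -0.011]
contact_force: [-1.0, -0.4, -0.1]
opening: 0.154
eef_pos: [0.4956, -0.1451, -0.011]
contact_force: [-3.5, 1.5, 5.9]
opening: 0.157
```

The hammer is on the bench. Release, rise straight up, move clear and check.

```bash
python3 -m crank '0 0 -.7 0 0 0; 0 0 0 0 0 0; 0 0 0 0 0 0; 0 0 0 0 0 0; 0 0 0 0 0 0' 0 30|grep -E 'eef|cont|open'; python3 -m crank '0 0 -15 0 0 0; 0 0 -40 0 0 0; 0 0 -50 0 0 0; 0 0 -40 0 0 0; 0 0 0 0 0 0' |grep -E 'eef|cont|open'; python3 plan.py .49 -.42 .16 99 6
```

```text
eef_pos: [0.4955, -0.145, -0.0113]
contact_force: [0.6, -0.8, 0.4]
opening: 0.502
eef_pos: [0.4984, -0.1464, 0.1393]
contact_force: [-0.6, -0.4, 0.6]
opening: 0.505
t 55.88 p [ 0.4984 -0.1464  0.1393] th -1.8487 tilt [ 0.0094 -0.0049] F [-0.6 -0.4  0.6] op 0.505 q [-0.48  0.01  2.03 -0.    1.1   1.37]
total shift [265.4 -67.2 -19.4] turn [-0.0104 -0.0022  0.    ]
44.2 -11.2 -3.2 -0.0017 -0.0004 0; 44.2 -11.2 -3.3 -0.0017 -0.0004 0; 44.2 -11.2 -3.3 -0.0017 -0.0004 0; 44.2 -11.2 -3.3 -0.0017 -0.0004 0; 44.2 -11.2 -3.4 -0.0017 -0.0004 0; 44.2 -11.2 -3.4 -0.0017 -0.0004 0
```

```bash
python3 -m crank '40 -10 -8 0 0 0; 44 -11 -8 0 0 0; 44 -11 -8 0 0 0; 44 -11 -8 0 0 0; 44 -11 -8 0 0 0' |grep -E 'eef|cont'; python3 -m crank '40 -10 0 0 0 0; 0 0 0 0 0 0; 0 0 0 0 0 0; 0 0 0 0 0 0' |grep -E 'eef|cont'; python3 - <<'E'
from fitp import *
snap('side','side29');snap('top','top29')
T={'top':cv2.imread('pics/top29_raw.png')}; S={'side':cv2.imread('pics/side29_raw.png')}
print('holder top',fit5('die_holder',[.515,-.0045,.039,-.274,0],T,(1,1,0,1,0))[0].round(4))
print('bolster top',fit5('bolster',[.515,-.0045,0,-.274,0],T,(1,1,0,1,0))[0].round(4))
print('holder side',fit5('die_holder',[.515,-.0085,.039,-.274,0],S,(1,1,0,1,0))[0].round(4))
for n,im,(x,y,w,h) in (('f1',T['top'],(190,150,140,115)),('f2',S['side'],(220,130,140,115))):
    cv2.imwrite('pics/%s.png'%n,cv2.resize(im[y:y+h,x:x+w],None,fx=5,fy=5,interpolation=cv2.INTER_CUBIC))
E
```

```text
eef_pos: [0.4874, -0.3684, 0.173]
contact_force: [2.2, 0.1, -0.3]
eef_pos: [0.4868, -0.4072, 0.1732]
contact_force: [-0.9, 0.1, -0.2]
holder top [ 0.5152 -0.005   0.039  -0.2771  0.    ]
bolster top [ 0.5148 -0.004   0.     -0.2791  0.    ]
holder side [ 0.5146  0.0022  0.039  -0.3267  0.    ]
```

View pics/f1.png

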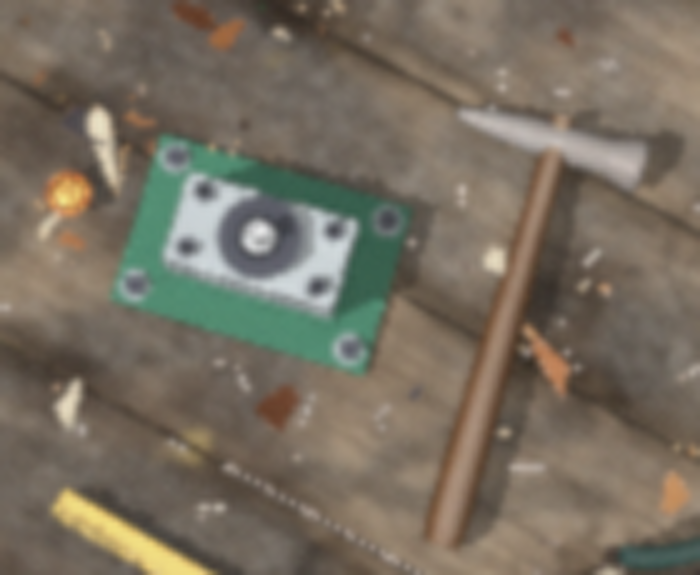

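View pics/f2.png

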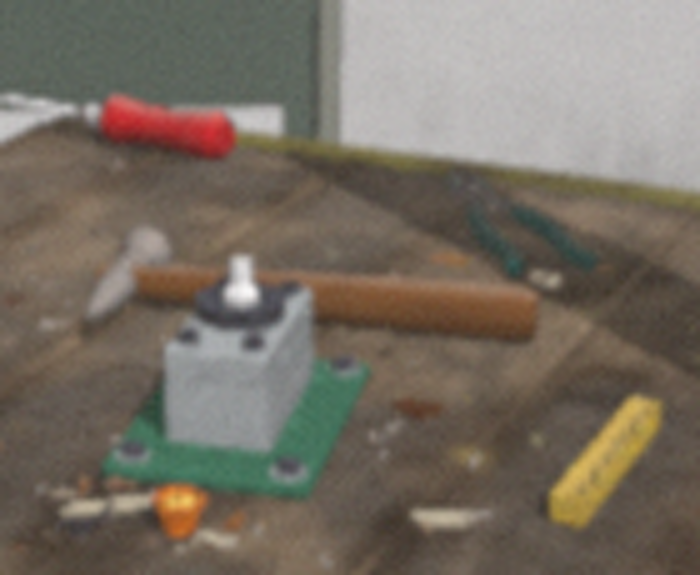

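View pics/top29.png

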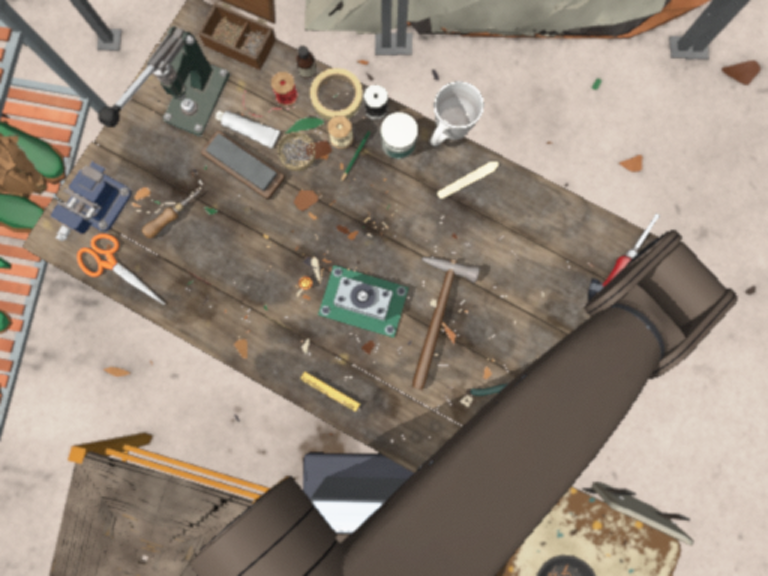

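```bash
python3 - <<'E'
from h import *
psi=-.278; o=np.array([.515,-.0042]); X=np.array([np.cos(psi),np.sin(psi)]); Y=np.array([-X[1],X[0]])
b=lambda x,y:(x/5+190-.4,y/5+150-.4)
g=lambda P:(np.array([(P[:2]-o)@X,(P[:2]-o)@Y])*1000).round(1)
for n,p,z in (('butt end',b(441,545),.014),('butt',b(445,530),.016),('neck',b(547,170),.016),('headend',b(562,118),.016),('peen',b(460,113),.013),('face',b(645,168),.013),('cup',b(68,193),.015),('die neck',b(257,236),.08),('boss',b(264,236),.068)):
    print(n,g(px2w('top',p,z)))
s=readout.get_state(); print(np.abs(s['dq']).max(), s['time'])
E
```

```text
butt end [-127. -143.]
butt [-118.5 -142.7]
neck [  91.1 -141.3]
headend [ 122.3 -141.2]
peen [109. -85.]
face [ 108.8 -194.2]
cup [  0.2 114.3]
die neck [-0.3 -0.1]
boss [ 2.2 -2.9]
0.005876233751677576 57.1
```

All checks fall inside the limits, so I'm handing in.

```bash
python3 -c "
from plant import ctrl; print(ctrl.sign_off())"
```

```text
the job is handed in; nothing more can be done
None
```

The riveting station is set up and handed in at about 57 s of the 120 s; the hand-in gives no verdict. I never moved the pincers or the bone folder.

**What I did, in order**
- **Riser:** seated on the bolster. The lowering stopped at TCP z 5.3 mm, against 4.8 mm expected fully down.
- **Die holder:** seated on the riser. It stopped at 23.0 mm, against 22.5 mm expected.
- **Setting die:** put in the bore. The fingertips probably touched the boss about 1.8 mm above the seated height, so I released it there to drop home.
- **Cup and hammer:** cup placed off the left edge, hammer along the right edge.

**Last checks, top camera, in the bolster's frame**

| Item | Measured | Limit |
|---|---|---|
| Holder in line with bolster | about 1 mm, 0.002 rad | 4 mm, 0.07 rad |
| Die's neck off the bolster's centre | under 1 mm | 5 mm (to the holder) |
| Cup | x 0, y +114 mm | x ±20, y 88 to 160 mm |
| Hammer's middle | x about -2, y about -137 mm | x ±60, y -200 to -100 mm |
| Hammer parallel to edge | within about 0.01 rad, head away | 0.2 rad |

In the side view, before the cup and hammer were placed, the die's top edge was within about 0.3 px of its home height. In the last pictures the stack has no gaps, and the gripper was up and clear of everything.

**Checks that disagreed**
- The last side-camera fit of the holder gave a yaw of -0.33 rad and y about 7 mm off the top camera. I discounted it, because the hammer and boss edges disturb that fit.
- I also discounted a top-camera pick of the boss centre that was 3 to 4 mm off.
- The side camera read y about 4 mm low throughout, so I relied on the top camera.

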